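Check a box frame's diagonals with a slide rule and rack it square

TASK

Check the wooden box frame for square with the slide rule: lay the rule flat inside with its heel in the near left corner and gently slide the tongue out by its stud until the toe is lightly pressed fully home in the opposite corner, then do the same with the heel in the near right corner. Compare the two readings and, if they differ, shift the far board sideways until both diagonals are the same to within a few millimetres. Press the rule only lightly, leave it lying flat and let go of everything, with the other things on the bench undisturbed.

Things in the scene. Friction and masses are not known exactly. Their poses are not given: they have to be found in the camera images.
- frame: Open wooden box frame on the bench, no bottom; boards 18 thick, 36 high. Inside 240 wide (its y), 170 deep (its x) when square. Origin: bench level, middle of the near board's inner face; +x to the far board, +y robot's left. Near board is clamped fast (clamps to 48 high at y=+-90). Far board racks along y only, always 170 away; side boards swing with it about the near inner corners.
- seat_left (a point): Bench level in the frame's near left inner corner (+y end of the near board), 4 from both inner faces: the rule's heel axis stands here when fully home.
- seat_right (a point): The same in the near right inner corner (-y end). The far corners lie opposite, shifted along y with the far board by an unknown 0 to 13 mm, left or right.
- rule: Telescoping aluminium slide rule, about 0.53 kg, lying flat. Origin: underside, on the axis of the heel pin (slippery, upright, 8 diameter); +x along the rule to the toe, z up. Bar 20 wide, 12 high, x = 22 to 215, on a sole plate 44 wide, 4 high, x = 55 to 195. A tongue 8 wide slides out of its +x end and ends in the toe, a pin like the heel. Lying, it rubs on the bench with about 3 N and stays while the tongue slides.
- tongue (a joint): Tongue extension in m, the rule's reading: 0 fully in, 0.065 fully out. Heel axis to toe axis = 0.245 + this. Friction about 0.6 N; it stays where left. In a square frame with both pins home that distance is sqrt(232^2 + 162^2) mm. With the tongue fully in, the stud drags the whole rule towards the heel.
- toe (a point): On the toe pin's axis (pin 8 diameter, slippery), at the rule's underside level.
- stud (a point): Top centre of the round black stud on the tongue: 18 diameter, upright, from 13 to 42 above the rule's underside, 130 + extension from the heel axis along the rule. It moves the tongue; the rule can be lifted, carried and turned by it (near the centre of mass). Held loosely, it lets the rule turn, so that the pins find their corners.
- clamp_top (a point): Top centre of a steel clamp head fixed firmly on the far board, 30 wide (frame y), 26 deep, 36 above the board (top 72 above the bench). Its place along the board is arbitrary and tells nothing of squareness. A good grip to shift the board: that takes about 12 N, and it stays where left. A hard push of the rule (over 14 N) shifts it too.
- offcut: Bystander: small wood offcut 20 x 40 x 14 lying inside the frame against the middle of the near board (mm); leave alone. Origin at its underside's centre.
- glue: Bystander: closed white glue bottle, 54 diameter, 150 high (mm); leave alone. Origin at its underside's centre.
- tape: Bystander: roll of grey tape lying flat, 90 diameter, 24 high (mm); leave alone. Origin at its underside's centre.
- mallet: Bystander: hammer lying down (mm); leave alone. Origin at its underside's centre.
- screwbox: Bystander: open cardboard box 90 x 70 x 40 (mm); leave alone. Origin at its underside's centre.
- jar: Bystander: clear jar 64 diameter, 80 high (mm); leave alone. Origin at its underside's centre.
- pencil: Bystander: flat carpenter's pencil 170 long, 11 wide, 8 high (mm); leave alone. Origin at its underside's centre.

How it is judged:
On the way, in this order (a step that is already met when the one before it is completed fails the run):
1. the rule lies in the frame with its heel home in the near left corner (within 4 mm) and its toe pressed home in the far right corner (within 4 mm, at least 1 N) (horizontal distance between rule and seat_left below 0.004 m and horizontal distance between toe and far_right below 0.004 m and contact force between toe_tip and frame above 1 N and height (world z) of rule below 0.008 m and height (world z) of toe below 0.012 m), for 0.2 s.
2. the same with the heel in the near right corner and the toe in the far left corner (horizontal distance between rule and seat_right below 0.004 m and horizontal distance between toe and far_left below 0.004 m and contact force between toe_tip and frame above 1 N and height (world z) of rule below 0.008 m and height (world z) of toe below 0.012 m), for 0.2 s.
At the end, for the whole second after the job is handed in: The far board is within 3 mm of its square position (the diagonals then agree to about 5 mm), and the rule lies flat on the bench, at rest (y of far_mid in the frame of frame between -0.003 and 0.003 m and angle between rule's own z axis and vertical below 0.05 rad and height (world z) of rule below 0.006 m and linear speed of rule below 0.01 m/s); the robot touches nothing.
It fails at once if the rule pressed or knocked against the frame with more than 30 N (contact force between rule and frame above 30 N).
It fails at once if a bystander moved by more than 30 mm (distance of any of offcut, glue, tape, mallet, screwbox, jar, pencil from where it was at the start of the episode above 0.03 m).
It also fails if it takes over 72 s, if anything falls off the work surface, if the arm or the gripper's body presses on something with over 40 N, if the wrist force passes 120 N, or if a joint passes its speed limit or range.

ROBOT

A 6-joint arm with a two-finger parallel gripper is mounted at the origin on the work surface. World frame = base frame: x ahead of the robot, y to its left, z up, the work surface at z = 0. Lengths are in m, angles in rad, forces in N, time in s.
With the tool pointing down it reaches from about 0.375 to 0.925 m from the base axis. Payload 5.7 kg.
Tool frame: the origin (TCP) lies midway between the tips of the shut fingers; the grasp point (between the pads) lies 19 mm behind it (manip.grip_depth is the distance from the TCP to the grasp point, in m); x points along the fingers, y is the direction in which the jaws open and shut, and the axes are right-handed (so a half turn about x gives the same grasp; the last joint's range is limited). The gripper opens to 85 mm and grips with 20 to 120 N. Pads are 22 mm wide; open, the fingers measure 114 mm over their backs; the gripper's body (76 mm by 85 mm) begins 54 mm behind the grasp point. The pads swing forward as they close: fully open they stand 13 mm farther back than shut.
Start: joints at [1.095, 0.359, 1.51, -0, 1.272, -0.115], TCP at [0.212, 0.561, 0.231] pointing down, gripper open.
Joint ranges: [-2.97, 2.97], [-1.01, 2.36], [0.21, 2.38], [-0.96, 4.11], [0.2, 2.71], [-2.98, 2.98]. Speed limits (rad/s): [2.39, 2.39, 3.14, 3.14, 3.14, 3.14].

INTERFACE

Orientations are given as a unit quaternion [w, x, y, z].
In Python, from station import monitor, eyes, sign_off, manip gives the robot as it stands. The module is installed in compiled form; this text tells all that it offers.
- The arm moves only by the shell command python3 -m pendant 'ROWS' [FORCE]. ROWS is JSON, a list of rows, each an object of numbers: "grip": the finger opening in cm, from 0 to 8.54; "dx", "dy", "dz": the shift along the world's x, y, z in cm; "rx", "ry", "rz": the turn, a rotation vector about the world's x, y, z in rad. In form: [{"grip": .., "dx": .., "dy": .., "dz": .., "rx": .., "ry": .., "rz": ..}, ...]. A call has 1 to 5 rows; each row shifts and turns the commanded pose from where the row before left it; what a row does not reach is not made up. A row lasts 1/10 s, in which the tool goes at most 50 mm and 8.59 degrees, less where a joint would pass 70% of its speed; a pose out of reach is approached as far as the arm can. A call is refused whole if a number of a shift passes 5 or a number of a turn 0.15, either way. A call with a gripper value outside its range is refused whole. The fingers move at their own pace and stop on an object; FORCE is the grip in N (left out, the last holds). Time passes only in rows, so rows that do not move let the fingers close. It gives the time, the measured TCP pose, the force and the opening at its end, in the units of the state.
- monitor.get_state(): the state, without advancing time (a new reading comes with each control period).
- eyes.read_camera(name): name is "side" or "top"; returns a dict with "frame" (480x640x3 uint8, blue, green, red), "fx", "fy", "cx", "cy" (pixels), "rvec" (rotation vector, rad) and "tvec" (3), from world to camera coordinates, as OpenCV has them. Camera axes: x right, y down, z forward; pixel columns grow to the right and rows downward; lengths in m; the calibration is good to about 2 mm. A picture is of the moment at which its call begins. There is no depth.
- sign_off(): hands the job in, once; it reports no verdict.
Trained networks look in a picture, given as the dict that the camera call returned (one of the last four; its "shot" number tells which), for a name from the list of things; names that differ only in an ending like _2 or _b are one class to them, and where a whole thing is asked for, a point or a joint stands for the part that bears it (a point fixed in the world has none). Each returns a list of dicts, best first, with "confidence" (0 to 1); they miss things now and then, are a little off and sometimes report something else, mostly with a low value. They report only what shows in the picture. A call takes as long as a camera call.
- eyes.search_frame(picture, label): "rect" ([left, top, width, height] in pixels, round what is visible of it).
- eyes.pinpoint(picture, label): "point" ([column, row] in pixels: a listed point, or the origin of a listed thing).
The state is a dict: "clock": time; "joints": joint angles; "qvel": joint speeds; "tau": joint torques, N m; "position": TCP position; "orientation": TCP orientation; "contact_force": force on the tool from outside, world axes, zero at the start; "ft_torque": the same for the moment, N m; "grip_width": finger opening in m.
Only numpy, scipy, OpenCV 4.12 (cv2) and the standard library are available. Lean on these libraries where they do the work, as an engineer would, in place of code of your own. Each camera call takes 0.05 s, during which the arm holds its last target.

## Working session

There is one attempt and no reset: what is moved stays moved. The work goes in short steps, Python scripts to look and compute and a shell command to move; the robot and the scene stay as the last step left them, time stands still between calls to the robot, and variables do not carry over. Pictures are saved under pics/ and viewed, and the job is handed in when it is done.

```bash
mkdir -p pics; ls; cat > h.py <<'E'
from station import monitor, eyes, manip
import numpy as np, cv2
def proj(p,P):
    K=np.array([[p['fx'],0,p['cx']],[0,p['fy'],p['cy']],[0,0,1.]])
    return cv2.projectPoints(np.array(P,float).reshape(-1,1,3),np.array(p['rvec'],float),np.array(p['tvec'],float),K,None)[0].reshape(-1,2)
def ray(p,uv):
    R=cv2.Rodrigues(np.array(p['rvec'],float))[0];t=np.array(p['tvec'],float)
    d=R.T@np.array([(uv[0]-p['cx'])/p['fx'],(uv[1]-p['cy'])/p['fy'],1.]);return -R.T@t,d
def atz(p,uv,z):
    c,d=ray(p,uv);return c+d*(z-c[2])/d[2]
def tri(p1,u1,p2,u2):
    c1,d1=ray(p1,u1);c2,d2=ray(p2,u2);d1/=np.linalg.norm(d1);d2/=np.linalg.norm(d2)
    A=np.stack([d1,-d2],1);s=np.linalg.lstsq(A,c2-c1,rcond=None)[0]
    a=c1+s[0]*d1;b=c2+s[1]*d2;return (a+b)/2,np.linalg.norm(a-b)
E
python3 - <<'E'
from h import *
s=monitor.get_state();print({k:np.round(v,3) for k,v in s.items()},manip.grip_depth)
P={n:eyes.read_camera(n) for n in('side','top')}
for n,p in P.items():
    cv2.imwrite(f'pics/{n}0.png',p['frame']);c,_=ray(p,(0,0));print(n,c.round(3),p['fx'])
for l in ['frame','seat_left','seat_right','rule','toe','stud','clamp_top','offcut','tape','glue','jar','pencil','mallet','screwbox']:
    r={}
    for n,p in P.items():
        q=eyes.pinpoint(p,l)[:2];r[n]=q;print(l,n,[(np.round(x['point'],1),round(x['confidence'],2)) for x in q])
    if r['side'] and r['top']: 
        a,e=tri(P['side'],r['side'][0]['point'],P['top'],r['top'][0]['point']);print('   ',a.round(4),round(e,4))
print(monitor.get_state()['clock'])
E
```

```text
pics
{'clock': np.float64(0.0), 'joints': array([ 1.095,  0.36 ,  1.511, -0.   ,  1.273, -0.115]), 'qvel': array([-0.001,  0.   , -0.001,  0.   , -0.001, -0.001]), 'tau': array([ 3.0000e-03, -5.2762e+01, -2.7863e+01,  0.0000e+00,  1.3000e-02,
        0.0000e+00]), 'position': array([0.211, 0.561, 0.23 ]), 'orientation': array([ 0.695,  0.126,  0.696, -0.128]), 'contact_force': array([ 0.226, -0.098, -0.056]), 'ft_torque': array([ 0.013,  0.012, -0.018]), 'grip_width': np.float64(0.085)} 0.0187
side [ 0.353 -1.055  0.924] 482.40035500097525
top [ 3.270e-01 -1.000e-03  1.297e+00] 542.231882063059
frame side [(array([263.5, 279.4]), 0.9)]
frame top [(array([352.9, 299.7]), 0.8)]
    [ 0.4346 -0.0915  0.0048] 0.0088
seat_left side [(array([263.7, 250. ]), 0.97)]
seat_left top [(array([303. , 297.3]), 0.78)]
    [0.4456 0.0269 0.0084] 0.0019
seat_right side [(array([269.7, 311.6]), 0.64)]
seat_right top [(array([402.7, 304.1]), 0.58)]
    [ 0.4294 -0.21    0.0023] 0.0019
rule side []
rule top [(array([221.5, 313.7]), 0.82)]
toe side [(array([328.4, 216.1]), 0.6), (array([272.8, 314.1]), 0
[... 676 characters left out ...]
]
glue top [(array([161.2, 202.3]), 0.93)]
    [ 0.6828  0.3787 -0.0028] 0.0031
jar side [(array([356.8, 370.9]), 0.73), (array([266.1, 252. ]), 0.62)]
jar top [(array([489.5, 235.2]), 0.6)]
    [ 0.5969 -0.4282  0.0018] 0.0029
pencil side [(array([330.1, 252.3]), 0.67), (array([241.5, 185.1]), 0.51)]
pencil top [(array([141.6, 306.3]), 0.75)]
    [ 0.6096  0.495  -0.4082] 0.3201
mallet side [(array([382. , 265.9]), 0.65)]
mallet top [(array([360.7, 167.4]), 0.92), (array([160.1, 200.7]), 0.69)]
    [ 0.7631 -0.1152  0.0157] 0.0031
screwbox side [(array([288.8, 395.6]), 0.91), (array([239.3, 213.9]), 0.73)]
screwbox top [(array([505.5, 298.2]), 0.58)]
    [ 0.4395 -0.4568 -0.001 ] 0.0052
1.5
```

View pics/top0.png

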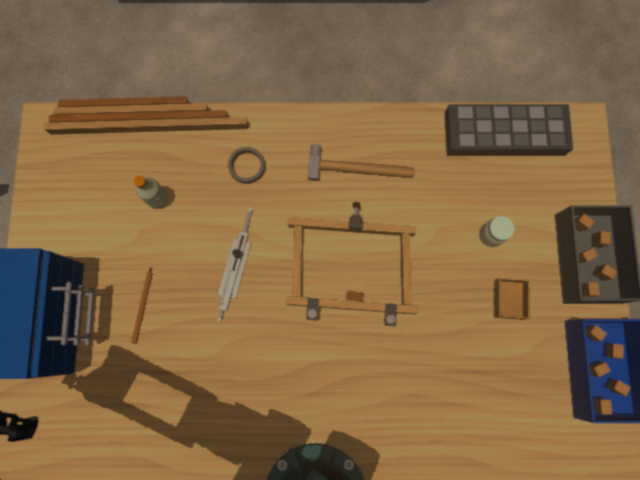

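View pics/side0.png

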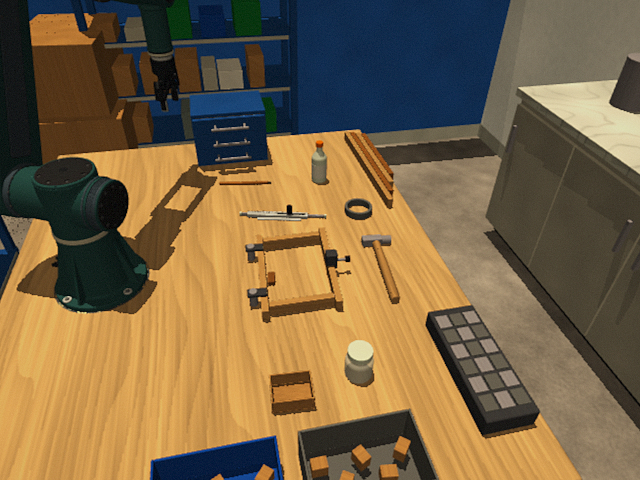

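```bash
python3 - <<'E'
import cv2
a=cv2.imread('pics/top0.png')
cv2.imwrite('pics/top0z.png',cv2.resize(a[190:340,180:440],None,fx=3,fy=3,interpolation=cv2.INTER_CUBIC))
a=cv2.imread('pics/side0.png')
cv2.imwrite('pics/side0z.png',cv2.resize(a[170:340,200:400],None,fx=3.5,fy=3.5,interpolation=cv2.INTER_CUBIC))
E
```

```text
(no output)
```

View pics/top0z.png

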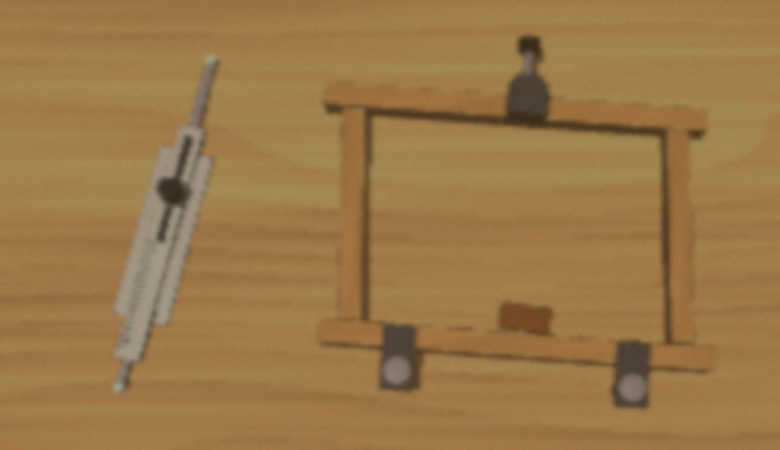

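View pics/side0z.png

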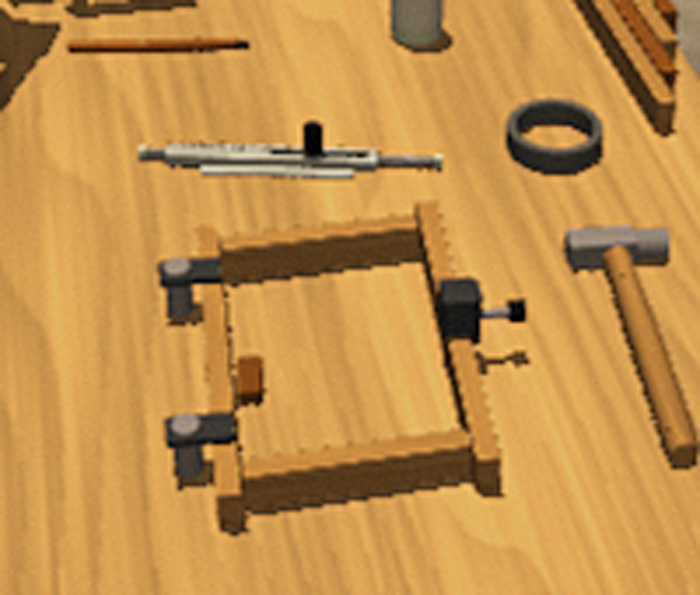

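```bash
python3 - <<'E'
from h import *
import pickle
P={n:eyes.read_camera(n) for n in('side','top')}
pickle.dump(P,open('P0.pkl','wb'))
p=P['top'];f=p['frame']
for l,uv,z in [('heel',(220,319),.016),('toe',(250.5,210.3),.016),('stud',(237.5,252),.042),('seatL',(303,297.3),0),('seatR',(402.7,304.1),0),('clamp',(356.3,221.8),.072)]:
    print(l,atz(p,uv,z).round(4))
def z(im,x0,y0,w,h,k,n): cv2.imwrite(n,cv2.resize(im[y0:y0+h,x0:x0+w],None,fx=k,fy=k,interpolation=cv2.INTER_CUBIC))
z(f,285,210,70,50,11,'pics/c1.png')
z(f,355,210,70,50,11,'pics/c2.png')
z(f,280,280,70,45,11,'pics/c3.png')
z(f,355,280,70,45,11,'pics/c4.png')
z(f,205,200,60,130,4.5,'pics/c5.png')
im=np.vstack([np.hstack([cv2.imread('pics/c1.png'),cv2.imread('pics/c2.png')]),np.hstack([cv2.imread('pics/c3.png'),cv2.imread('pics/c4.png')])])
print(im.shape)
cv2.imwrite('pics/c.png',cv2.resize(im,(int(im.shape[1]*800/im.shape[1]),int(im.shape[0]*800/im.shape[1]))))
E
```

```text
heel [0.3938 0.2206 0.016 ]
toe [0.6556 0.155  0.016 ]
stud [0.5481 0.1802 0.042 ]
seatL [0.4454 0.0271 0.    ]
seatR [ 0.4286 -0.2103  0.    ]
clamp [ 0.6132 -0.0976  0.072 ]
(1045, 1540, 3)
```

View pics/c1.png

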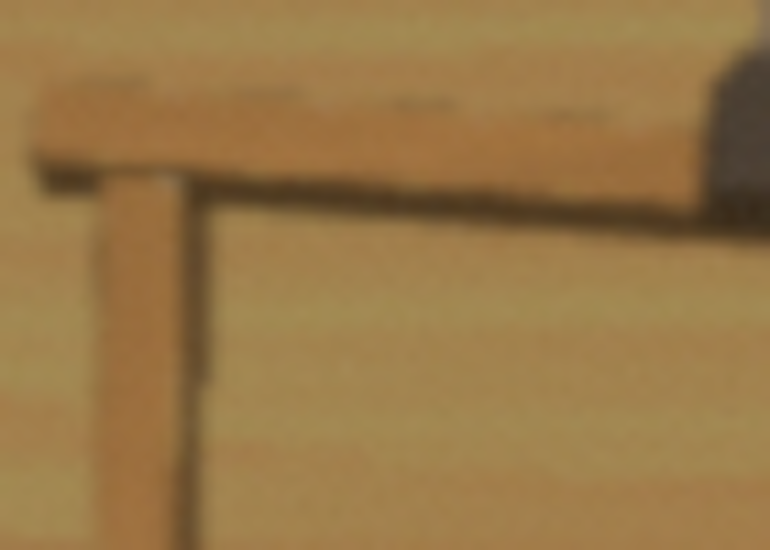

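View pics/c2.png

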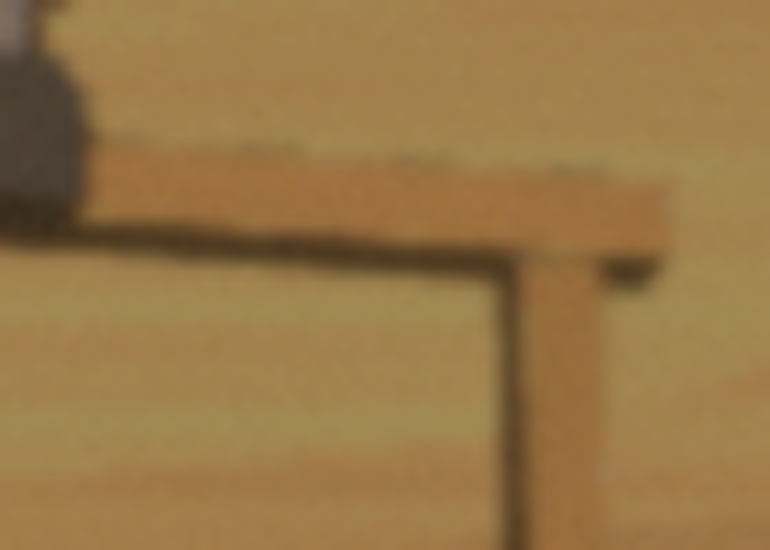

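View pics/c3.png

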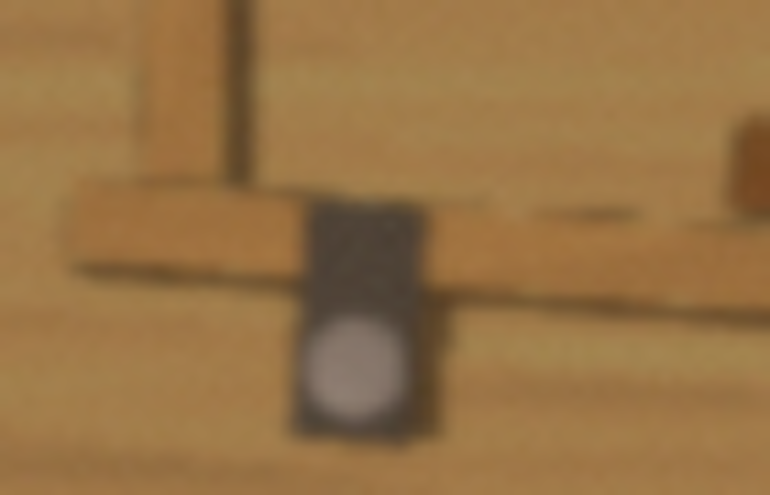

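View pics/c4.png

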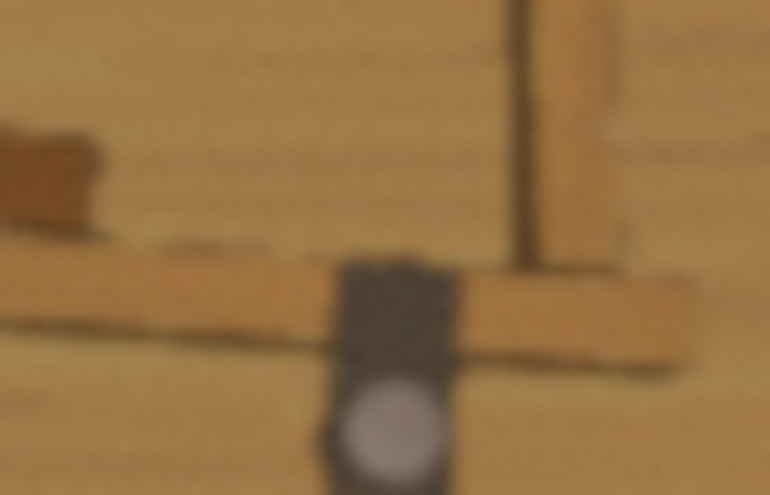

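View pics/c5.png

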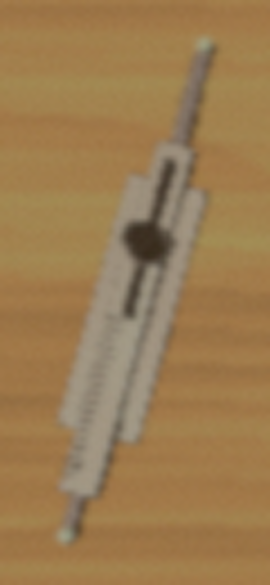

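```bash
python3 - <<'E'
from h import *
import pickle
from scipy.optimize import least_squares
P=pickle.load(open('P0.pkl','rb'));p=P['top']
m={'NL':(226,183,280,280),'NR':(540,268,355,280),'FL':(183,178,285,210),'FR':(520,258,355,210)}
uv={k:((a+.5)/11-.5+x,(b+.5)/11-.5+y) for k,(a,b,x,y) in m.items()}
W={k:atz(p,v,.036) for k,v in uv.items()}
for k in W:print(k,W[k].round(4))
def mod(q):
    x,y,t,s=q;c,n=np.cos(t),np.sin(t)
    R=np.array([[c,-n],[n,c]])
    return {k:np.array([x,y])+R@np.array(v) for k,v in {'NL':(0,.12),'NR':(0,-.12),'FL':(.17,.12+s),'FR':(.17,-.12+s)}.items()}
r=least_squares(lambda q:np.concatenate([mod(q)[k]-W[k][:2] for k in W]),[.44,-.09,0,0])
print(r.x.round(4),r.fun.round(4))
q=r.x;c,n=np.cos(q[2]),np.sin(q[2]);R=np.array([[c,-n],[n,c]]);s=q[3]
for l,v in {'seatL':(.004,.116),'seatR':(.004,-.116),'farR':(.166,-.116+s),'farL':(.166,.116+s)}.items(): print(l,(q[:2]+R@np.array(v)).round(4))
heel=atz(p,((66.5)/4.5-.5+205,(535.5)/4.5-.5+200),.012);toe=atz(p,((205)/4.5-.5+205,(45)/4.5-.5+200),.012)
print(heel,toe,np.linalg.norm(toe-heel),np.arctan2(*(toe-heel)[[1,0]]))
st=atz(p,(148/4.5-.5+205,243/4.5-.5+200),.042);print('stud',st,np.linalg.norm((st-heel)[:2]))
np.save('frame.npy',q)
for n in P: print(n,[proj(P[n],[*st[:2],.042]).round(1)])
E
```

```text
NL [0.4447 0.0331 0.036 ]
NR [ 0.4262 -0.2067  0.036 ]
FL [0.6123 0.0311 0.036 ]
FR [ 0.5941 -0.2083  0.036 ]
[ 0.4342 -0.0867 -0.0759  0.0109] [-0.0014 -0.0002 -0.0012  0.0004  0.0013 -0.0001  0.0013 -0.0001]
seatL [0.447  0.0287]
seatR [ 0.4294 -0.2027]
farR [ 0.5917 -0.2041]
farL [0.6093 0.0273]
[0.39521868 0.22299645 0.012     ] [0.6586218  0.15664154 0.012     ] 0.271632430221719 -0.2467791817729488
stud [0.54448501 0.18034204 0.042     ] 0.15524121759242948
side [array([[287.6, 207.1]])]
top [array([[237.4, 253.5]])]
```

```bash
cat >> h.py <<'E'
from scipy.spatial.transform import Rotation as Ro
def st(pr=True):
    s=monitor.get_state();o=s['orientation'];R=Ro.from_quat([o[1],o[2],o[3],o[0]]).as_matrix()
    jy=np.arctan2(R[1,1],R[0,1])
    if pr: print('t',round(s['clock'],2),'pos',np.round(s['position'],4),'toolx',R[:,0].round(3),'jawyaw',round(jy,4),'F',np.round(s['contact_force'],1),'w',round(float(s['grip_width']),4),'j',np.round(s['joints'],2))
    return s
E
python3 -c "from h import *;st()"
```

```text
t 1.6 pos [0.2118 0.5613 0.2313] toolx [-0. -0. -1.] jawyaw 1.21 F [-0.4  0.5 -0.4] w 0.0852 j [ 1.09  0.36  1.51 -0.    1.27 -0.12]
```

```bash
R='{"dx":2.8,"dy":-3.17,"dz":-1.0,"rz":-0.1215}'
python3 -m pendant '[{"dx":2.8,"dy":-3.17,"dz":-1.0,"rz":-0.1215},{"dx":2.8,"dy":-3.17,"dz":-1.0,"rz":-0.1215},{"dx":2.8,"dy":-3.17,"dz":-1.0,"rz":-0.1215},{"dx":2.8,"dy":-3.17,"dz":-1.0,"rz":-0.1215}]' 25
python3 -m pendant '[{"dx":2.8,"dy":-3.17,"dz":-1.0,"rz":-0.1215},{"dx":2.8,"dy":-3.17,"dz":-1.0,"rz":-0.1215},{"dx":2.8,"dy":-3.17,"dz":-1.0,"rz":-0.1215},{"dx":2.8,"dy":-3.17,"dz":-1.0,"rz":-0.1215}]' 25
python3 -m pendant '[{"dx":2.8,"dy":-3.17,"dz":-1.0,"rz":-0.1215},{"dx":2.8,"dy":-3.17,"dz":-1.0,"rz":-0.1215},{"dx":2.8,"dy":-3.17,"dz":-1.0,"rz":-0.1215},{"dx":2.8,"dy":-3.17,"dz":-1.0,"rz":-0.1215},{"dz":0}]' 25
python3 -c "from h import *;st()"
```

```text
t 1.6 pos [0.2118 0.5613 0.2313] toolx [-0. -0. -1.] jawyaw 1.21 F [-0.4  0.5 -0.4] w 0.0852 j [ 1.09  0.36  1.51 -0.    1.27 -0.12]invalid input at $[0]: expected keys grip, dx, dy, dz, rx, ry, rz
invalid input at $[0]: expected keys grip, dx, dy, dz, rx, ry, rz
invalid input at $[0]: expected keys grip, dx, dy, dz, rx, ry, rz
```

```bash
python3 -m pendant '[{"grip":8,"dx":2.8,"dy":-3.17,"dz":-1.0,"rx":0,"ry":0,"rz":-0.1215},{"grip":8,"dx":2.8,"dy":-3.17,"dz":-1.0,"rx":0,"ry":0,"rz":-0.1215},{"grip":8,"dx":2.8,"dy":-3.17,"dz":-1.0,"rx":0,"ry":0,"rz":-0.1215},{"grip":8,"dx":2.8,"dy":-3.17,"dz":-1.0,"rx":0,"ry":0,"rz":-0.1215}]' 25
python3 -m pendant '[{"grip":8,"dx":2.8,"dy":-3.17,"dz":-1.0,"rx":0,"ry":0,"rz":-0.1215},{"grip":8,"dx":2.8,"dy":-3.17,"dz":-1.0,"rx":0,"ry":0,"rz":-0.1215},{"grip":8,"dx":2.8,"dy":-3.17,"dz":-1.0,"rx":0,"ry":0,"rz":-0.1215},{"grip":8,"dx":2.8,"dy":-3.17,"dz":-1.0,"rx":0,"ry":0,"rz":-0.1215}]' 25
python3 -m pendant '[{"grip":8,"dx":2.8,"dy":-3.17,"dz":-1.0,"rx":0,"ry":0,"rz":-0.1215},{"grip":8,"dx":2.8,"dy":-3.17,"dz":-1.0,"rx":0,"ry":0,"rz":-0.1215},{"grip":8,"dx":2.8,"dy":-3.17,"dz":-1.0,"rx":0,"ry":0,"rz":-0.1215},{"grip":8,"dx":2.8,"dy":-3.17,"dz":-1.0,"rx":0,"ry":0,"rz":-0.1215},{"grip":6,"dx":0,"dy":0,"dz":0,"rx":0,"ry":0,"rz":0}]' 25
python3 -c "from h import *;st()"
```

```text
clock: 2.0
position: [0.3246, 0.4335, 0.1911]
orientation: [0.644, 0.292, 0.644, -0.292]
contact_force: [-0.0, 0.6, 0.0]
grip_width: 0.0802
clock: 2.4
position: [0.4369, 0.3064, 0.1511]
orientation: [0.555, 0.439, 0.555, -0.438]
contact_force: [-0.1, -0.1, 0.1]
grip_width: 0.0799
clock: 2.9
position: [0.5515, 0.1772, 0.1103]
orientation: [0.433, 0.56, 0.432, -0.559]
contact_force: [-0.1, 0.6, -0.8]
grip_width: 0.0671
t 2.9 pos [0.5515 0.1772 0.1103] toolx [ 0.002 -0.001 -1.   ] jawyaw -0.255 F [-0.1  0.6 -0.8] w 0.0671 j [ 0.19  0.46  1.69 -0.    0.99  0.45]
```

```bash
python3 -m pendant '[{"grip":5,"dx":0,"dy":0,"dz":-3,"rx":0,"ry":0,"rz":0},{"grip":5,"dx":0,"dy":0,"dz":-3,"rx":0,"ry":0,"rz":0},{"grip":5,"dx":0,"dy":0,"dz":0,"rx":0,"ry":0,"rz":0}]' 25
python3 - <<'E'
from h import *
s=st()
for n in ('top','side'):
    p=eyes.read_camera(n);f=p['frame']
    x0,y0=(190,190) if n=='top' else (230,160)
    cv2.imwrite(f'pics/g_{n}.png',cv2.resize(f[y0:y0+140,x0:x0+110],None,fx=4,fy=4,interpolation=cv2.INTER_CUBIC))
a=cv2.imread('pics/g_top.png');b=cv2.imread('pics/g_side.png');cv2.imwrite('pics/g.png',np.hstack([a,b])[:,:800])
st()
E
```

```text
clock: 3.2
position: [0.5444, 0.1806, 0.0482]
orientation: [-0.433, -0.556, -0.436, 0.56]
contact_force: [-0.9, 0.3, -0.1]
grip_width: 0.05
t 3.2 pos [0.5444 0.1806 0.0482] toolx [-0.007 -0.001 -1.   ] jawyaw -0.2473 F [-0.9  0.3 -0.1] w 0.05 j [0.2  0.55 1.74 0.   0.87 0.45]
t 3.3 pos [0.5471 0.1813 0.0514] toolx [-0.002 -0.    -1.   ] jawyaw -0.2471 F [ 0.4 -0.4  0.4] w 0.05 j [0.2  0.54 1.73 0.   0.87 0.45]
```

View pics/g.png

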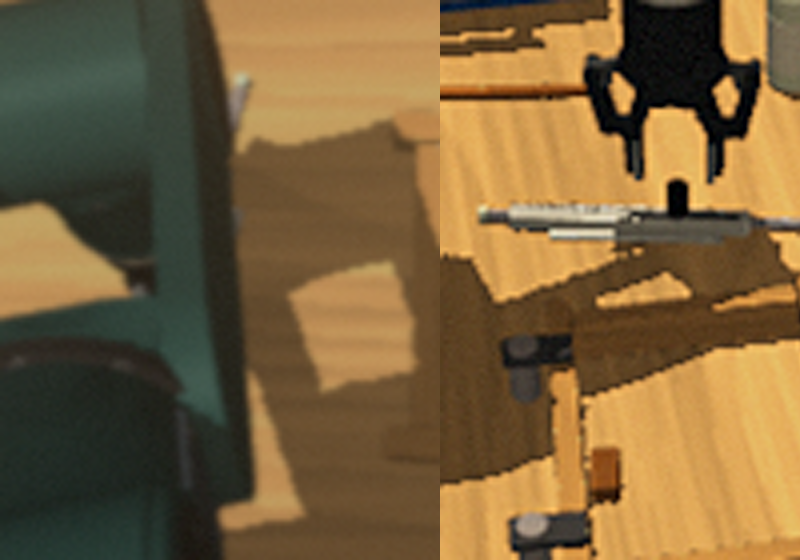

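```bash
python3 -m pendant '[{"grip":5,"dx":0,"dy":0,"dz":-1.8,"rx":0,"ry":0,"rz":0},{"grip":5,"dx":0,"dy":0,"dz":-1.5,"rx":0,"ry":0,"rz":0},{"grip":3,"dx":0,"dy":0,"dz":0,"rx":0,"ry":0,"rz":0},{"grip":1.5,"dx":0,"dy":0,"dz":0,"rx":0,"ry":0,"rz":0},{"grip":1.5,"dx":0,"dy":0,"dz":0,"rx":0,"ry":0,"rz":0}]' 30
python3 -m pendant '[{"grip":1,"dx":0,"dy":0,"dz":0,"rx":0,"ry":0,"rz":0},{"grip":1,"dx":0,"dy":0,"dz":0,"rx":0,"ry":0,"rz":0}]' 30
python3 - <<'E'
from h import *
st()
E
```

```text
clock: 3.8
position: [0.5488, 0.1814, 0.0199]
orientation: [0.435, 0.559, 0.434, -0.557]
contact_force: [-1.0, 0.8, 2.1]
grip_width: 0.0168
clock: 4.0
position: [0.5491, 0.1813, 0.0198]
orientation: [0.435, 0.559, 0.434, -0.557]
contact_force: [-0.7, 0.2, 7.1]
grip_width: 0.0168
t 4.0 pos [0.5491 0.1813 0.0198] toolx [ 0.003  0.001 -1.   ] jawyaw -0.2479 F [-0.7  0.2  7.1] w 0.0168 j [0.2  0.59 1.75 0.   0.8  0.45]
```

```bash
python3 -m pendant '[{"grip":1,"dx":0,"dy":0,"dz":0.2,"rx":0,"ry":0,"rz":0},{"grip":1,"dx":-0.9,"dy":0.23,"dz":0,"rx":0,"ry":0,"rz":0},{"grip":1,"dx":-1,"dy":0.25,"dz":0,"rx":0,"ry":0,"rz":0},{"grip":1,"dx":-1,"dy":0.25,"dz":0,"rx":0,"ry":0,"rz":0},{"grip":1,"dx":0,"dy":0,"dz":0,"rx":0,"ry":0,"rz":0}]' 30
python3 -m pendant '[{"grip":1,"dx":0,"dy":0,"dz":2,"rx":0,"ry":0,"rz":0},{"grip":1,"dx":0,"dy":0,"dz":3,"rx":0,"ry":0,"rz":0},{"grip":1,"dx":0,"dy":0,"dz":3,"rx":0,"ry":0,"rz":0},{"grip":1,"dx":0,"dy":0,"dz":0,"rx":0,"ry":0,"rz":0}]' 30
python3 - <<'E'
from h import *
st()
for n in ('top','side'):
    p=eyes.read_camera(n);f=p['frame']
    x0,y0=(190,190) if n=='top' else (200,150)
    cv2.imwrite(f'pics/l_{n}.png',cv2.resize(f[y0:y0+140,x0:x0+160],None,fx=4,fy=4,interpolation=cv2.INTER_CUBIC))
E
```

```text
clock: 4.5
position: [0.516, 0.1886, 0.02]
orientation: [-0.434, -0.557, -0.435, 0.559]
contact_force: [-0.5, -0.8, -4.0]
grip_width: 0.0171
clock: 4.9
position: [0.5214, 0.189, 0.1036]
orientation: [0.435, 0.56, 0.433, -0.556]
contact_force: [1.5, -0.4, -4.5]
grip_width: 0.0167
t 4.9 pos [0.5214 0.189  0.1036] toolx [ 0.007  0.002 -1.   ] jawyaw -0.2476 F [ 1.5 -0.4 -4.5] w 0.0167 j [0.22 0.44 1.75 0.   0.94 0.47]
```

View pics/l_side.png

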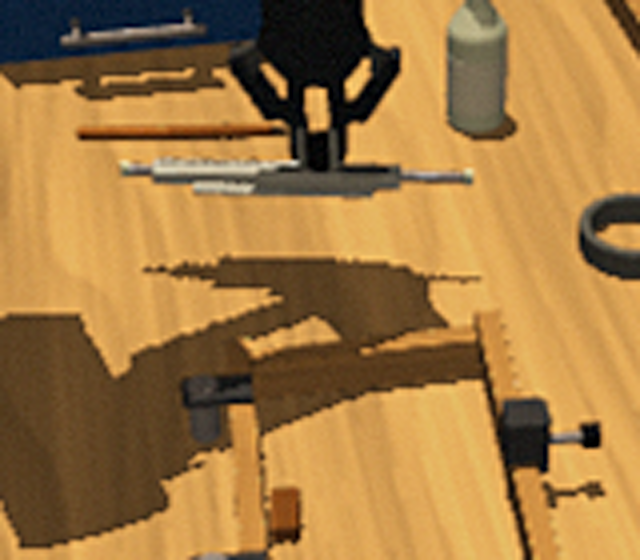

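```bash
python3 - <<'E'
from h import *
import pickle
p=pickle.load(open('P0.pkl','rb'))['side']
h=atz(p,(231.2,192),.093);t=atz(p,(317.5,194.5),.093);print(h,t,np.linalg.norm(h-t),np.arctan2(t[1]-h[1],t[0]-h[0]))
h=atz(p,(200+155/4,150+170/4),.097);t=atz(p,(300,150+172/4),.097);print(h,t,np.linalg.norm(h-t))
print(np.round(st()['contact_force'],1))
E
```

```text
[0.37581181 0.22279152 0.093     ] [0.63528424 0.15764263 0.093     ] 0.267526301120759 -0.24599688573132736
[0.39819009 0.20939616 0.097     ] [0.58268338 0.17034577 0.097     ] 0.18858076610759428
t 5.0 pos [0.5188 0.1883 0.1002] toolx [ 0.001  0.    -1.   ] jawyaw -0.2478 F [-0.3 -0.3 -5.3] w 0.0167 j [ 0.22  0.44  1.76 -0.    0.94  0.47]
[-0.3 -0.3 -5.3]
```

```bash
python3 -m pendant '[{"grip":1,"dx":1,"dy":-0.25,"dz":-4,"rx":0,"ry":0,"rz":0},{"grip":1,"dx":1,"dy":-0.25,"dz":-3,"rx":0,"ry":0,"rz":0},{"grip":1,"dx":0,"dy":0,"dz":-1,"rx":0,"ry":0,"rz":0},{"grip":2.1,"dx":0,"dy":0,"dz":0,"rx":0,"ry":0,"rz":0},{"grip":2.1,"dx":0,"dy":0,"dz":0,"rx":0,"ry":0,"rz":0}]' 30
python3 -m pendant '[{"grip":2.1,"dx":0,"dy":0,"dz":0.3,"rx":0,"ry":0,"rz":0},{"grip":2.1,"dx":-0.8,"dy":0.2,"dz":0,"rx":0,"ry":0,"rz":0},{"grip":2.1,"dx":-0.8,"dy":0.2,"dz":0,"rx":0,"ry":0,"rz":0},{"grip":2.1,"dx":-0.8,"dy":0.2,"dz":0,"rx":0,"ry":0,"rz":0},{"grip":2.1,"dx":-0.8,"dy":0.2,"dz":0,"rx":0,"ry":0,"rz":0}]' 30
python3 - <<'E'
from h import *
st()
p=eyes.read_camera('side');f=p['frame']
cv2.imwrite(f'pics/m_side.png',cv2.resize(f[170:250,220:340],None,fx=6,fy=6,interpolation=cv2.INTER_CUBIC))
st()
E
```

```text
clock: 5.5
position: [0.5379, 0.1831, 0.0195]
orientation: [-0.434, -0.557, -0.435, 0.559]
contact_force: [0.4, -0.8, 0.1]
grip_width: 0.0209
clock: 6.0
position: [0.5066, 0.1915, 0.0236]
orientation: [0.435, 0.558, 0.434, -0.557]
contact_force: [3.6, -1.3, -0.6]
grip_width: 0.021
t 6.0 pos [0.5066 0.1915 0.0236] toolx [ 0.001  0.    -1.   ] jawyaw -0.2476 F [ 3.6 -1.3 -0.6] w 0.021 j [ 0.23  0.55  1.83 -0.    0.76  0.48]
t 6.05 pos [0.5049 0.1917 0.0235] toolx [-0.001  0.    -1.   ] jawyaw -0.2475 F [2.2 0.5 2.2] w 0.0208 j [0.23 0.55 1.83 0.   0.76 0.48]
```

View pics/m_side.png

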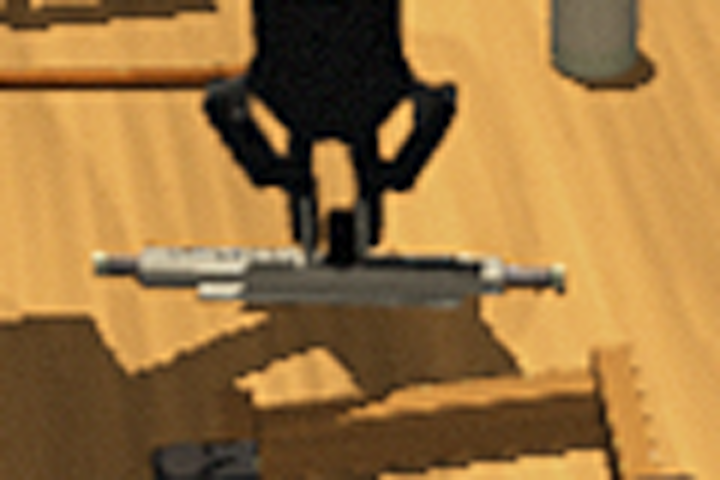

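```bash
python3 -m pendant '[{"grip":1,"dx":0,"dy":0,"dz":-0.2,"rx":0,"ry":0,"rz":0},{"grip":1,"dx":0,"dy":0,"dz":0,"rx":0,"ry":0,"rz":0},{"grip":1,"dx":0,"dy":0,"dz":2.5,"rx":0,"ry":0,"rz":0},{"grip":1,"dx":0,"dy":0,"dz":3.5,"rx":0,"ry":0,"rz":0},{"grip":1,"dx":0,"dy":0,"dz":3.5,"rx":0,"ry":0,"rz":0}]' 35
python3 -m pendant '[{"grip":1,"dx":0,"dy":-2.5,"dz":0,"rx":0,"ry":0,"rz":-0.1},{"grip":1,"dx":0.2,"dy":-3.5,"dz":0,"rx":0,"ry":0,"rz":-0.12},{"grip":1,"dx":0.2,"dy":-4,"dz":0,"rx":0,"ry":0,"rz":-0.12},{"grip":1,"dx":0.3,"dy":-4,"dz":0,"rx":0,"ry":0,"rz":-0.12},{"grip":1,"dx":0.3,"dy":-4,"dz":0,"rx":0,"ry":0,"rz":-0.12}]' 35
python3 -m pendant '[{"grip":1,"dx":0.3,"dy":-4,"dz":0,"rx":0,"ry":0,"rz":-0.1},{"grip":1,"dx":0.3,"dy":-4,"dz":0,"rx":0,"ry":0,"rz":-0.087},{"grip":1,"dx":0,"dy":-2.3,"dz":0,"rx":0,"ry":0,"rz":0},{"grip":1,"dx":0,"dy":0,"dz":0,"rx":0,"ry":0,"rz":0},{"grip":1,"dx":0,"dy":0,"dz":0,"rx":0,"ry":0,"rz":0}]' 35
python3 - <<'E'
from h import *
st()
p=eyes.read_camera('side');f=p['frame'];st()
cv2.imwrite(f'pics/n_side.png',cv2.resize(f[180:330,220:380],None,fx=4.5,fy=4,interpolation=cv2.INTER_CUBIC))
p=eyes.read_camera('top');f=p['frame'];st()
cv2.imwrite(f'pics/n_top.png',cv2.resize(f[190:330,270:440],None,fx=4,fy=4,interpolation=cv2.INTER_CUBIC))
E
```

```text
clock: 6.55
position: [0.5046, 0.1908, 0.116]
orientation: [-0.434, -0.556, -0.435, 0.56]
contact_force: [0.1, -0.2, -5.0]
grip_width: 0.0166
clock: 7.05
position: [0.515, 0.0102, 0.1154]
orientation: [-0.255, -0.659, -0.256, 0.66]
contact_force: [1.7, -0.3, -6.1]
grip_width: 0.0159
clock: 7.55
position: [0.5214, -0.0916, 0.1154]
orientation: [-0.193, -0.679, -0.194, 0.681]
contact_force: [-0.3, -0.6, -4.0]
grip_width: 0.0165
t 7.55 pos [ 0.5214 -0.0916  0.1154] toolx [-0.003  0.001 -1.   ] jawyaw -1.0165 F [-0.3 -0.6 -4. ] w 0.0165 j [-0.3   0.4   1.79  0.    0.96  0.71]
t 7.6 pos [ 0.5214 -0.091   0.1154] toolx [-0.003  0.001 -1.   ] jawyaw -1.0154 F [ 0.  -0.3 -5.9] w 0.0166 j [-0.3   0.4   1.79  0.    0.96  0.71]
t 7.65 pos [ 0.5217 -0.0907  0.1156] toolx [-0.002  0.001 -1.   ] jawyaw -1.0145 F [-1.4 -0.1 -4.9] w 0.0165 j [-0.3   0.4   1.79  0.    0.96  0.71]
```

View pics/n_side.png

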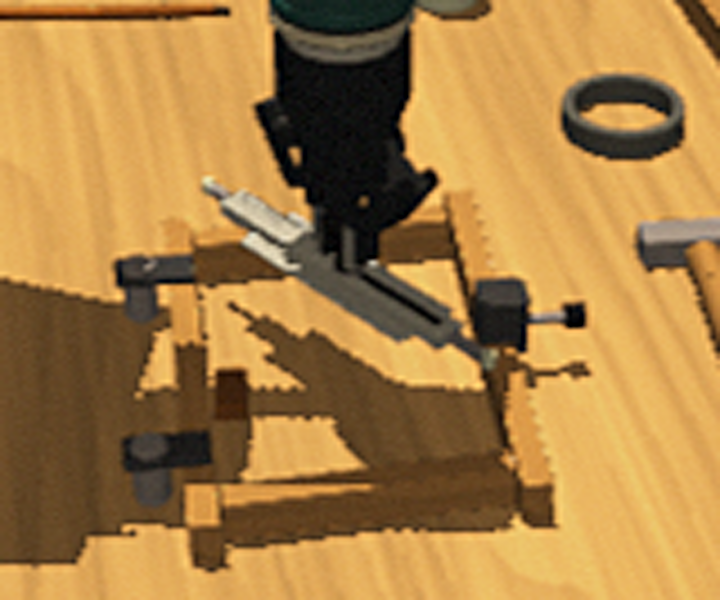

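View pics/n_top.png

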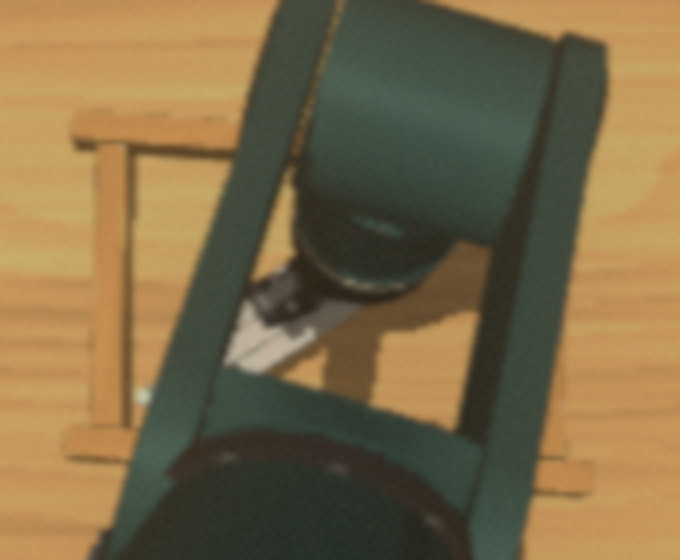

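```bash
python3 - <<'E'
from h import *
import pickle
P=pickle.load(open('P0.pkl','rb'))
print(tri(P['top'],(305.6,289.1),P['side'],(266.7,226.7)), atz(P['side'],(266.7,226.7),.106),atz(P['side'],(328.2,269.2),.106))
E
```

```text
(array([0.45666653, 0.01929504, 0.09815771]), np.float64(0.004249335029918593)) [0.45780303 0.00935383 0.106     ] [ 0.58459448 -0.19376424  0.106     ]
```

```bash
python3 -m pendant '[{"grip":1,"dx":0,"dy":0,"dz":-2.5,"rx":0,"ry":0,"rz":0},{"grip":1,"dx":0,"dy":0,"dz":-2.5,"rx":0,"ry":0,"rz":0},{"grip":1,"dx":0,"dy":0,"dz":-2,"rx":0,"ry":0,"rz":0},{"grip":1,"dx":0,"dy":0,"dz":-1.6,"rx":0,"ry":0,"rz":0},{"grip":1,"dx":0,"dy":0,"dz":-0.8,"rx":0,"ry":0,"rz":0}]' 35
python3 -m pendant '[{"grip":1,"dx":0,"dy":0,"dz":-0.2,"rx":0,"ry":0,"rz":0},{"grip":1,"dx":0,"dy":0,"dz":0,"rx":0,"ry":0,"rz":0}]' 35
python3 - <<'E'
from h import *
st()
p=eyes.read_camera('side');f=p['frame'];st()
cv2.imwrite(f'pics/o_side.png',cv2.resize(f[180:330,220:380],None,fx=4.5,fy=4,interpolation=cv2.INTER_CUBIC))
E
```

```text
clock: 8.15
position: [0.5222, -0.0907, 0.0222]
orientation: [-0.195, -0.679, -0.195, 0.68]
contact_force: [-11.3, -8.0, 57.3]
grip_width: 0.0162
clock: 8.35
position: [0.5231, -0.0921, 0.0225]
orientation: [0.196, 0.68, 0.194, -0.68]
contact_force: [-5.5, -4.6, 15.8]
grip_width: 0.0164
t 8.35 pos [ 0.5231 -0.0921  0.0225] toolx [ 0.001 -0.002 -1.   ] jawyaw -1.0126 F [-5.5 -4.6 15.8] w 0.0164 j [-0.3   0.54  1.86 -0.    0.74  0.71]
t 8.4 pos [ 0.5231 -0.0921  0.0225] toolx [ 0.001 -0.002 -1.   ] jawyaw -1.0127 F [-7.5 -4.2 17. ] w 0.0163 j [-0.3   0.54  1.86 -0.    0.74  0.71]
```

View pics/o_side.png

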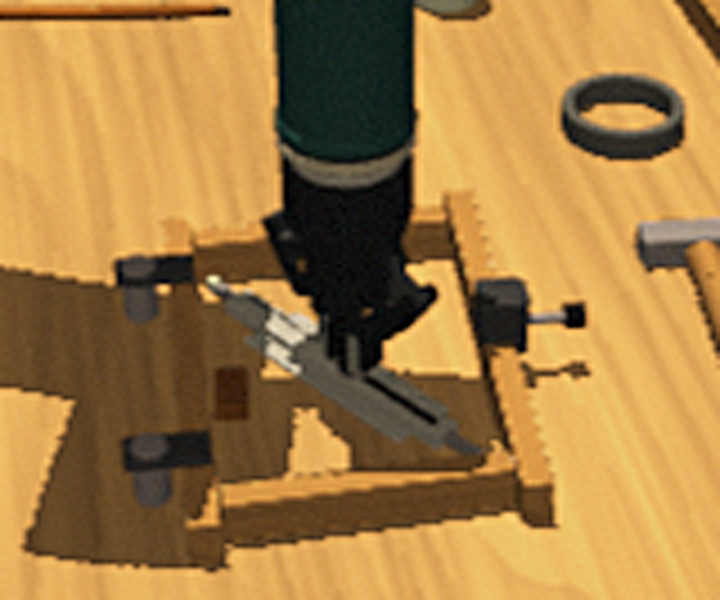

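```bash
python3 -m pendant '[{"grip":2.1,"dx":0,"dy":0,"dz":0.3,"rx":0,"ry":0,"rz":0},{"grip":2.1,"dx":0,"dy":0,"dz":0.1,"rx":0,"ry":0,"rz":0},{"grip":2.1,"dx":0,"dy":0,"dz":0,"rx":0,"ry":0,"rz":0}]' 35
python3 -c "
from h import *
st()"
python3 -m pendant '[{"grip":2.1,"dx":-0.15,"dy":0.25,"dz":0,"rx":0,"ry":0,"rz":0},{"grip":2.1,"dx":-0.15,"dy":0.25,"dz":0,"rx":0,"ry":0,"rz":0},{"grip":2.1,"dx":-0.1,"dy":0.17,"dz":0,"rx":0,"ry":0,"rz":0}]' 35
python3 -c "
from h import *
st()"
```

```text
clock: 8.7
position: [0.5235, -0.0913, 0.0248]
orientation: [0.194, 0.68, 0.194, -0.679]
contact_force: [-0.1, -1.5, -0.7]
grip_width: 0.0214
t 8.7 pos [ 0.5235 -0.0913  0.0248] toolx [ 0.001 -0.    -1.   ] jawyaw -1.0142 F [-0.1 -1.5 -0.7] w 0.0214 j [-0.3   0.54  1.85  0.    0.75  0.71]
clock: 9.0
position: [0.5194, -0.0852, 0.0243]
orientation: [0.194, 0.68, 0.194, -0.68]
contact_force: [2.1, -3.1, -0.2]
grip_width: 0.0213
t 9.0 pos [ 0.5194 -0.0852  0.0243] toolx [ 0.001 -0.001 -1.   ] jawyaw -1.0147 F [ 2.1 -3.1 -0.2] w 0.0213 j [-0.29  0.53  1.87 -0.    0.74  0.72]
```

```bash
python3 -m pendant '[{"grip":2.1,"dx":-0.1,"dy":0.16,"dz":0,"rx":0,"ry":0,"rz":0},{"grip":2.1,"dx":-0.05,"dy":0.08,"dz":0,"rx":0,"ry":0,"rz":0}]'
python3 -m pendant '[{"grip":2.1,"dx":-0.05,"dy":0.08,"dz":0,"rx":0,"ry":0,"rz":0},{"grip":2.1,"dx":-0.05,"dy":0.08,"dz":0,"rx":0,"ry":0,"rz":0}]'
python3 -c "
from h import *
st()
p=eyes.read_camera('side');f=p['frame'];st()
cv2.imwrite(f'pics/q_side.png',cv2.resize(f[180:330,220:380],None,fx=5,fy=4,interpolation=cv2.INTER_CUBIC))
"
```

```text
clock: 9.2
position: [0.5177, -0.0827, 0.0243]
orientation: [0.194, 0.68, 0.194, -0.68]
contact_force: [2.1, -2.6, -0.5]
grip_width: 0.0213
clock: 9.4
position: [0.5165, -0.0812, 0.0243]
orientation: [0.194, 0.68, 0.194, -0.68]
contact_force: [2.0, -3.2, -0.5]
grip_width: 0.0211
t 9.4 pos [ 0.5165 -0.0812  0.0243] toolx [ 0. -0. -1.] jawyaw -1.015 F [ 2.  -3.2 -0.5] w 0.0211 j [-0.29  0.53  1.87  0.    0.74  0.73]
t 9.45 pos [ 0.5164 -0.081   0.0243] toolx [ 0.  0. -1.] jawyaw -1.015 F [ 1.5 -3.5 -0.4] w 0.0212 j [-0.29  0.53  1.87  0.    0.74  0.73]
```

View pics/q_side.png

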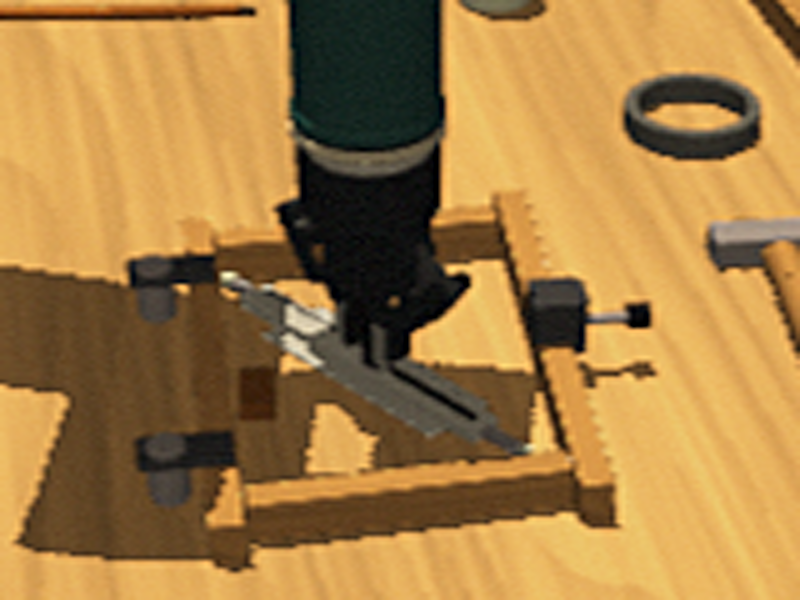

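```bash
python3 -m pendant '[{"grip":2.1,"dx":-0.05,"dy":0.08,"dz":0,"rx":0,"ry":0,"rz":0},{"grip":2.1,"dx":-0.05,"dy":0.08,"dz":0,"rx":0,"ry":0,"rz":0}]'
python3 -m pendant '[{"grip":2.1,"dx":-0.05,"dy":0.08,"dz":0,"rx":0,"ry":0,"rz":0}]'
python3 -m pendant '[{"grip":2.1,"dx":-0.05,"dy":0.08,"dz":0,"rx":0,"ry":0,"rz":0}]'
```

```text
clock: 9.65
position: [0.5155, -0.0796, 0.0243]
orientation: [0.194, 0.68, 0.194, -0.68]
contact_force: [2.5, -4.7, 0.4]
grip_width: 0.0207
clock: 9.75
position: [0.5152, -0.079, 0.0244]
orientation: [0.194, 0.68, 0.194, -0.68]
contact_force: [4.0, -5.0, -1.6]
grip_width: 0.0209
clock: 9.85
position: [0.5152, -0.0785, 0.0244]
orientation: [0.195, 0.68, 0.194, -0.679]
contact_force: [4.6, -6.7, -2.4]
grip_width: 0.0212
```

```bash
python3 -m pendant '[{"grip":2.1,"dx":-0.04,"dy":0.06,"dz":0,"rx":0,"ry":0,"rz":0}]'
python3 -m pendant '[{"grip":2.1,"dx":-0.04,"dy":0.06,"dz":0,"rx":0,"ry":0,"rz":0},{"grip":2.1,"dx":0,"dy":0,"dz":0,"rx":0,"ry":0,"rz":0}]'
python3 -c "
from h import *
st()
p=eyes.read_camera('side');f=p['frame'];st()
cv2.imwrite(f'pics/r_side.png',cv2.resize(f[215:300,245:345],None,fx=8,fy=7,interpolation=cv2.INTER_CUBIC))
"
```

```text
clock: 9.95
position: [0.5154, -0.0782, 0.0245]
orientation: [0.195, 0.681, 0.193, -0.679]
contact_force: [5.4, -7.5, -1.3]
grip_width: 0.0212
clock: 10.15
position: [0.5157, -0.078, 0.0246]
orientation: [0.195, 0.681, 0.193, -0.679]
contact_force: [5.0, -6.5, -2.5]
grip_width: 0.0207
t 10.15 pos [ 0.5157 -0.078   0.0246] toolx [ 0.004 -0.002 -1.   ] jawyaw -1.0146 F [ 5.  -6.5 -2.5] w 0.0207 j [-0.28  0.53  1.88 -0.    0.73  0.73]
t 10.2 pos [ 0.5157 -0.078   0.0246] toolx [ 0.004 -0.002 -1.   ] jawyaw -1.0147 F [ 3.5 -7.6 -2.8] w 0.021 j [-0.28  0.53  1.88 -0.    0.73  0.73]
```

View pics/r_side.png

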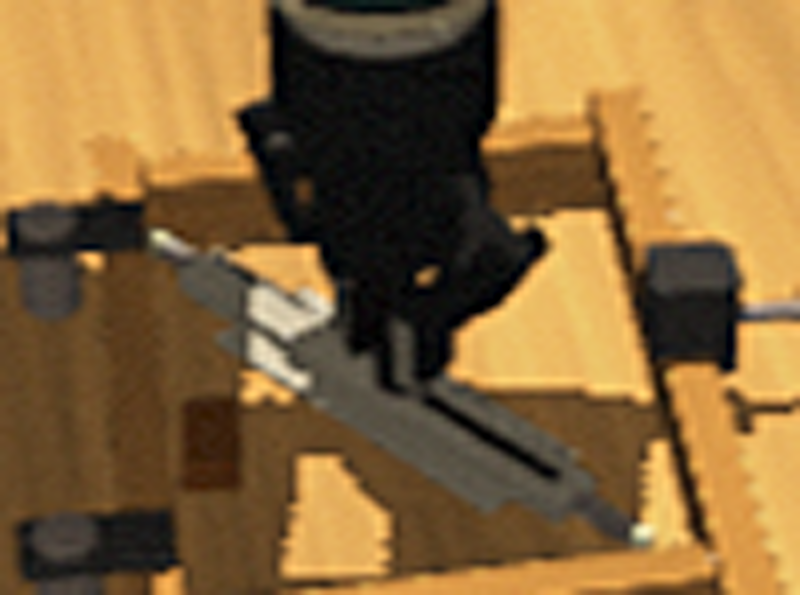

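```bash
python3 -m pendant '[{"grip":2.1,"dx":0.2,"dy":-0.33,"dz":0,"rx":0,"ry":0,"rz":0},{"grip":2.1,"dx":0.26,"dy":-0.42,"dz":0,"rx":0,"ry":0,"rz":0},{"grip":2.1,"dx":0.26,"dy":-0.42,"dz":0,"rx":0,"ry":0,"rz":0},{"grip":2.1,"dx":0.26,"dy":-0.42,"dz":0,"rx":0,"ry":0,"rz":0},{"grip":2.1,"dx":0.2,"dy":-0.33,"dz":0,"rx":0,"ry":0,"rz":0}]'
python3 -c "
from h import *
st()
p=eyes.read_camera('side');f=p['frame'];st()
cv2.imwrite(f'pics/s_side.png',cv2.resize(f[215:300,245:345],None,fx=8,fy=7,interpolation=cv2.INTER_CUBIC))
"
```

```text
clock: 10.7
position: [0.525, -0.096, 0.024]
orientation: [-0.194, -0.68, -0.194, 0.68]
contact_force: [-0.0, 0.2, 0.4]
grip_width: 0.0211
t 10.7 pos [ 0.525 -0.096  0.024] toolx [-0.001  0.001 -1.   ] jawyaw -1.0151 F [-0.   0.2  0.4] w 0.0211 j [-0.31  0.54  1.85  0.    0.75  0.7 ]
t 10.75 pos [ 0.5257 -0.0965  0.0242] toolx [-0.  0. -1.] jawyaw -1.0152 F [-0.9 -0.4 -0.2] w 0.0211 j [-0.31  0.54  1.85 -0.    0.75  0.7 ]
```

View pics/s_side.png

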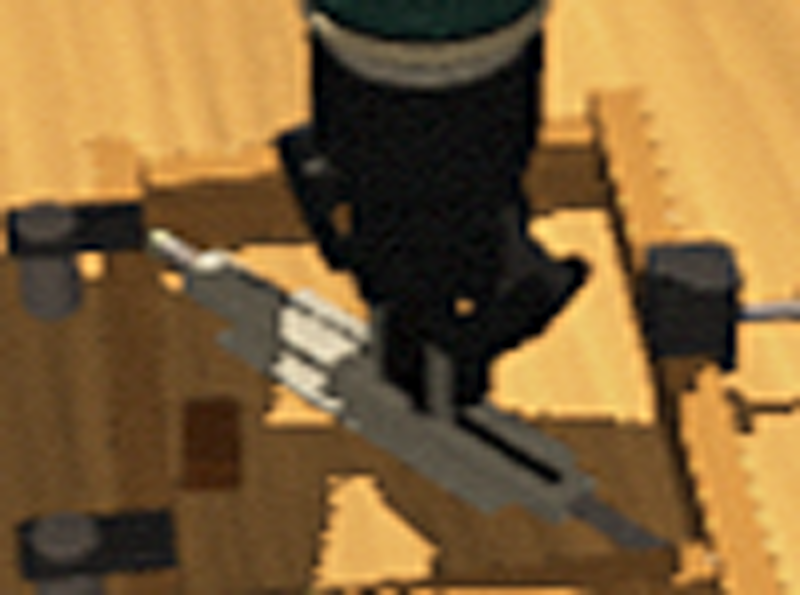

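```bash
python3 -m pendant '[{"grip":2.1,"dx":0.16,"dy":-0.255,"dz":0,"rx":0,"ry":0,"rz":0},{"grip":2.1,"dx":0.16,"dy":-0.255,"dz":0,"rx":0,"ry":0,"rz":0},{"grip":2.1,"dx":0.08,"dy":-0.13,"dz":0,"rx":0,"ry":0,"rz":0}]'
python3 -m pendant '[{"grip":2.1,"dx":0.08,"dy":-0.13,"dz":0,"rx":0,"ry":0,"rz":0},{"grip":2.1,"dx":0.05,"dy":-0.085,"dz":0,"rx":0,"ry":0,"rz":0}]'
python3 -m pendant '[{"grip":2.1,"dx":0.05,"dy":-0.085,"dz":0,"rx":0,"ry":0,"rz":0}]'
```

```text
clock: 11.05
position: [0.5288, -0.102, 0.0241]
orientation: [-0.193, -0.68, -0.194, 0.68]
contact_force: [-0.9, 4.2, 1.3]
grip_width: 0.0211
clock: 11.25
position: [0.5294, -0.1037, 0.0241]
orientation: [-0.193, -0.679, -0.195, 0.681]
contact_force: [-3.8, 4.9, 2.1]
grip_width: 0.0211
clock: 11.35
position: [0.5296, -0.1043, 0.0241]
orientation: [-0.193, -0.679, -0.195, 0.681]
contact_force: [-3.3, 4.9, 4.6]
grip_width: 0.0209
```

```bash
python3 -c "
from h import *
st()
p=eyes.read_camera('side');f=p['frame'];st()
cv2.imwrite(f'pics/t_side.png',cv2.resize(f[215:300,245:345],None,fx=8,fy=7,interpolation=cv2.INTER_CUBIC))
p=eyes.read_camera('top');f=p['frame']
cv2.imwrite(f'pics/t_top.png',cv2.resize(f[190:330,270:440],None,fx=4,fy=4,interpolation=cv2.INTER_CUBIC))
"
```

```text
t 11.35 pos [ 0.5296 -0.1043  0.0241] toolx [-0.003  0.002 -1.   ] jawyaw -1.015 F [-3.3  4.9  4.6] w 0.0209 j [-0.32  0.55  1.83  0.    0.76  0.69]
t 11.4 pos [ 0.5296 -0.1045  0.0241] toolx [-0.003  0.001 -1.   ] jawyaw -1.015 F [-3.7  3.5  3.1] w 0.0211 j [-0.32  0.55  1.83  0.    0.76  0.69]
```

View pics/t_side.png

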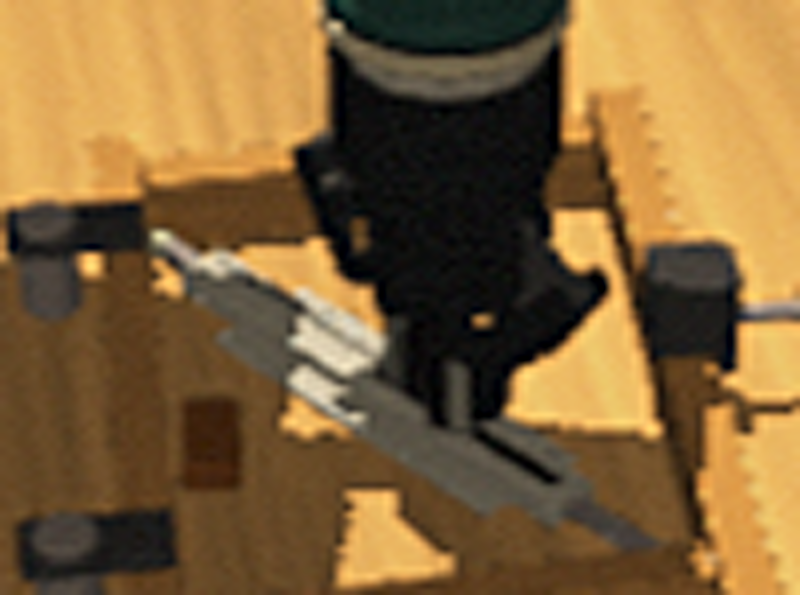

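View pics/t_top.png

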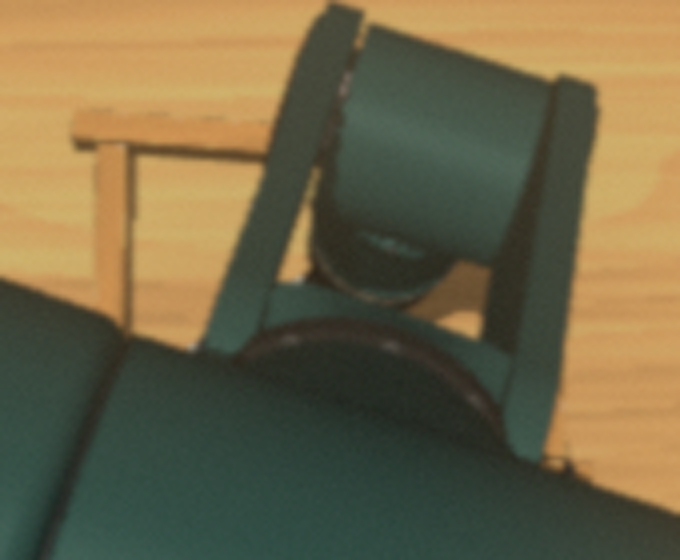

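```bash
python3 -m pendant '[{"grip":2.1,"dx":0.12,"dy":0,"dz":0,"rx":0,"ry":0,"rz":0},{"grip":2.1,"dx":0.12,"dy":0,"dz":0,"rx":0,"ry":0,"rz":0}]'
python3 -m pendant '[{"grip":2.1,"dx":0.12,"dy":0,"dz":0,"rx":0,"ry":0,"rz":0}]'
python3 -m pendant '[{"grip":2.1,"dx":0.12,"dy":0,"dz":0,"rx":0,"ry":0,"rz":0}]'
```

```text
clock: 11.65
position: [0.5303, -0.1041, 0.0237]
orientation: [-0.193, -0.678, -0.195, 0.682]
contact_force: [-6.7, 5.0, 2.0]
grip_width: 0.0208
clock: 11.75
position: [0.5308, -0.1039, 0.0236]
orientation: [-0.193, -0.678, -0.196, 0.682]
contact_force: [-7.8, 3.1, 3.1]
grip_width: 0.0212
clock: 11.85
position: [0.5313, -0.1037, 0.0234]
orientation: [-0.192, -0.677, -0.196, 0.683]
contact_force: [-8.6, 4.1, 4.2]
grip_width: 0.0207
```

```bash
python3 -c "
from h import *
p=eyes.read_camera('side');f=p['frame'];st()
cv2.imwrite(f'pics/u_side.png',cv2.resize(f[215:300,245:345],None,fx=8,fy=7,interpolation=cv2.INTER_CUBIC))
for l in ['toe','rule','stud']: print(l,[(np.round(x['point'],1),round(x['confidence'],2)) for x in eyes.pinpoint(p,l)])
q=np.load('frame.npy');c,n=np.cos(q[2]),np.sin(q[2]);R=np.array([[c,-n],[n,c]])
for s in (0,.011):
  for nm,v in {'FRtop':(.17,-.12+s,.036),'FRbot':(.17,-.12+s,0),'farR':(.166,-.116+s,.012),'NL':(.004,.116,.012),'NLtop':(0,.12,.036),'FL':(.17,.12+s,.036),'NR':(0,-.12,.036)}.items():
    print(s,nm,proj(p,[*(q[:2]+R@np.array(v[:2])),v[2]]).round(1), ((proj(p,[*(q[:2]+R@np.array(v[:2])),v[2]])-[245,215])*[8,7]).round())
"
```

```text
t 11.9 pos [ 0.5314 -0.1036  0.0233] toolx [-0.008  0.003 -1.   ] jawyaw -1.0144 F [-7.7  4.3  4.6] w 0.0211 j [-0.32  0.55  1.82 -0.    0.77  0.69]
toe [(array([331.7, 298.8]), 0.56)]
rule [(array([332.9, 298. ]), 0.69), (array([263.3, 249.6]), 0.59), (array([265.6, 251.2]), 0.2)]
stud [(array([298.3, 267.1]), 0.46)]
0 FRtop [[333.5 295.5]] [[708. 564.]]
0 FRbot [[333.  305.3]] [[704. 632.]]
0 farR [[331.4 301.1]] [[691. 603.]]
0 NL [[263.7 248.7]] [[150. 236.]]
0 NLtop [[261.8 241.6]] [[134. 186.]]
0 FL [[319.8 237.1]] [[599. 155.]]
0 NR [[266.8 301.7]] [[174. 607.]]
0.011 FRtop [[332.8 292.5]] [[702. 542.]]
0.011 FRbot [[332.3 302.2]] [[698. 610.]]
0.011 farR [[330.7 298. ]] [[686. 581.]]
0.011 NL [[263.7 248.7]] [[150. 236.]]
0.011 NLtop [[261.8 241.6]] [[134. 186.]]
0.011 FL [[319.3 234.8]] [[594. 138.]]
0.011 NR [[266.8 301.7]] [[174. 607.]]
```

View pics/u_side.png

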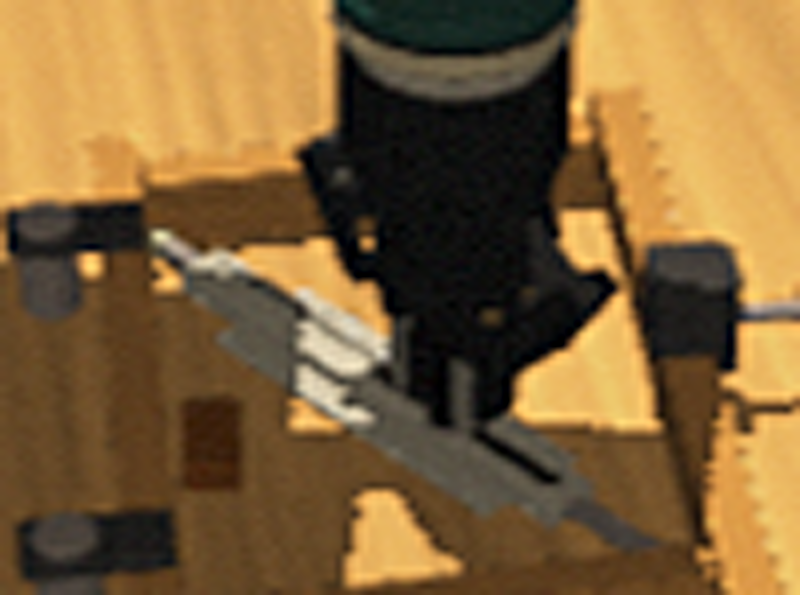

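```bash
python3 -m pendant '[{"grip":2.1,"dx":-0.3,"dy":-0.1,"dz":0,"rx":0,"ry":0,"rz":0},{"grip":2.1,"dx":-0.1,"dy":-0.12,"dz":0,"rx":0,"ry":0,"rz":0}]'
python3 -m pendant '[{"grip":2.1,"dx":0,"dy":-0.12,"dz":0,"rx":0,"ry":0,"rz":0}]'
python3 -m pendant '[{"grip":2.1,"dx":0,"dy":-0.12,"dz":0,"rx":0,"ry":0,"rz":0}]'
python3 -m pendant '[{"grip":2.1,"dx":0,"dy":-0.12,"dz":0,"rx":0,"ry":0,"rz":0}]'
```

```text
clock: 12.25
position: [0.5317, -0.1074, 0.0241]
orientation: [0.194, 0.68, 0.194, -0.68]
contact_force: [-0.6, 1.5, -1.4]
grip_width: 0.021
clock: 12.35
position: [0.5313, -0.108, 0.0241]
orientation: [-0.193, -0.68, -0.194, 0.68]
contact_force: [-2.1, 7.1, -0.2]
grip_width: 0.0211
clock: 12.45
position: [0.531, -0.1085, 0.0241]
orientation: [-0.193, -0.68, -0.195, 0.68]
contact_force: [-1.0, 12.2, 2.3]
grip_width: 0.021
clock: 12.55
position: [0.5308, -0.1088, 0.0241]
orientation: [-0.192, -0.68, -0.195, 0.68]
contact_force: [-0.7, 16.2, 4.4]
grip_width: 0.0208
```

```bash
python3 -m pendant '[{"grip":2.1,"dx":0.05,"dy":0.25,"dz":0,"rx":0,"ry":0,"rz":0},{"grip":2.1,"dx":0.1,"dy":0,"dz":0,"rx":0,"ry":0,"rz":0}]'
python3 -m pendant '[{"grip":2.1,"dx":0.1,"dy":0,"dz":0,"rx":0,"ry":0,"rz":0}]'
python3 -c "
from h import *
p=eyes.read_camera('side');f=p['frame'];st()
cv2.imwrite(f'pics/v_side.png',cv2.resize(f[215:300,245:345],None,fx=8,fy=7,interpolation=cv2.INTER_CUBIC))
"
```

```text
clock: 12.75
position: [0.5317, -0.1077, 0.024]
orientation: [-0.193, -0.679, -0.195, 0.681]
contact_force: [-6.5, 3.3, 3.7]
grip_width: 0.021
clock: 12.85
position: [0.5318, -0.1077, 0.0239]
orientation: [-0.193, -0.678, -0.195, 0.681]
contact_force: [-8.3, 3.8, 6.1]
grip_width: 0.021
t 12.9 pos [ 0.5318 -0.1077  0.0239] toolx [-0.005  0.002 -1.   ] jawyaw -1.0147 F [-7.1  4.1  4.7] w 0.0209 j [-0.33  0.55  1.82 -0.    0.77  0.69]
```

View pics/v_side.png

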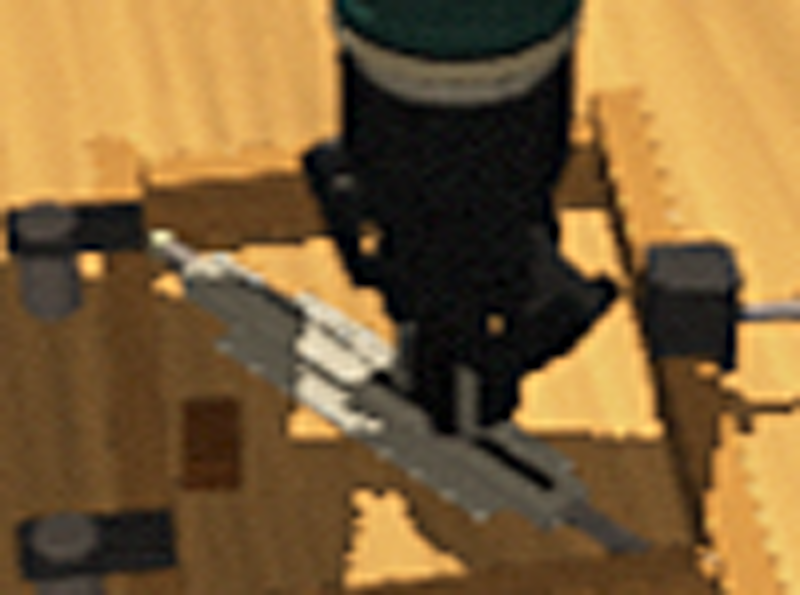

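```bash
python3 -m pendant '[{"grip":2.1,"dx":-0.05,"dy":-0.1,"dz":0,"rx":0,"ry":0,"rz":0},{"grip":2.1,"dx":0,"dy":0,"dz":0,"rx":0,"ry":0,"rz":0},{"grip":2.1,"dx":0,"dy":0,"dz":0,"rx":0,"ry":0,"rz":0}]'
python3 -m pendant '[{"grip":2.1,"dx":0,"dy":-0.05,"dz":0,"rx":0,"ry":0,"rz":0},{"grip":2.1,"dx":0,"dy":0,"dz":0,"rx":0,"ry":0,"rz":0},{"grip":2.1,"dx":0,"dy":0,"dz":0,"rx":0,"ry":0,"rz":0}]'
python3 -c "
from h import *
st()
p=eyes.read_camera('side');f=p['frame']
cv2.imwrite(f'pics/w_side.png',cv2.resize(f[225:305,250:340],None,fx=8.8,fy=7.5,interpolation=cv2.INTER_CUBIC))
q=np.load('frame.npy');c,n=np.cos(q[2]),np.sin(q[2]);R=np.array([[c,-n],[n,c]])
"
```

```text
clock: 13.2
position: [0.5318, -0.1079, 0.0239]
orientation: [-0.192, -0.679, -0.195, 0.681]
contact_force: [-5.1, 9.1, 2.9]
grip_width: 0.0211
clock: 13.5
position: [0.5318, -0.108, 0.0239]
orientation: [-0.192, -0.679, -0.195, 0.681]
contact_force: [-4.1, 10.5, 3.2]
grip_width: 0.0207
t 13.5 pos [ 0.5318 -0.108   0.0239] toolx [-0.004  0.003 -1.   ] jawyaw -1.0159 F [-4.1 10.5  3.2] w 0.0207 j [-0.33  0.55  1.82  0.    0.77  0.68]
```

View pics/w_side.png

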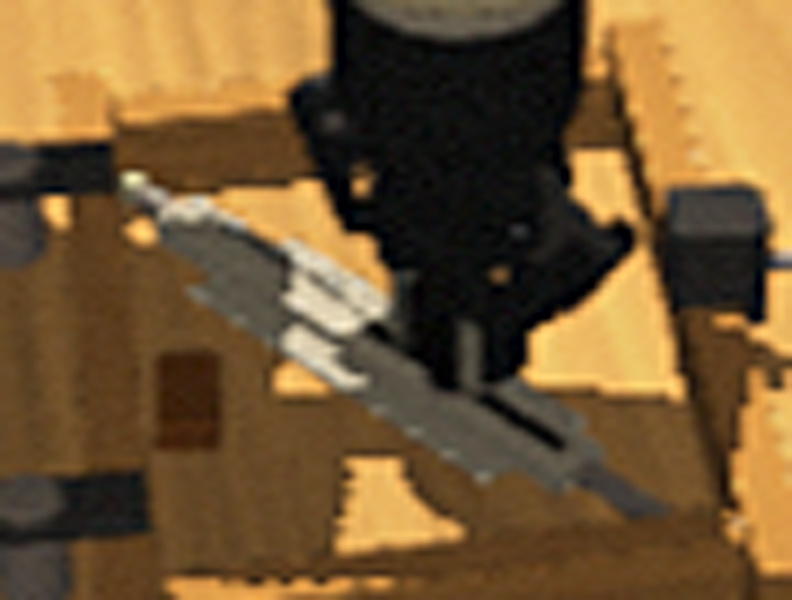

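```bash
python3 -m pendant '[{"grip":2.1,"dx":-0.3,"dy":0.5,"dz":0,"rx":0,"ry":0,"rz":0},{"grip":2.1,"dx":-0.4,"dy":0.65,"dz":0,"rx":0,"ry":0,"rz":0},{"grip":2.1,"dx":-0.4,"dy":0.65,"dz":0,"rx":0,"ry":0,"rz":0},{"grip":2.1,"dx":-0.4,"dy":0.65,"dz":0,"rx":0,"ry":0,"rz":0},{"grip":2.1,"dx":0,"dy":0,"dz":0,"rx":0,"ry":0,"rz":0}]'
python3 -c "
from h import *
st()"
```

```text
clock: 14.05
position: [0.5182, -0.0847, 0.0243]
orientation: [-0.194, -0.68, -0.194, 0.68]
contact_force: [-0.1, 0.6, 0.7]
grip_width: 0.0214
t 14.05 pos [ 0.5182 -0.0847  0.0243] toolx [-0.001  0.    -1.   ] jawyaw -1.0143 F [-0.1  0.6  0.7] w 0.0214 j [-0.29  0.53  1.87  0.    0.74  0.72]
```

```bash
python3 -m pendant '[{"grip":1,"dx":0,"dy":0,"dz":-0.2,"rx":0,"ry":0,"rz":0},{"grip":1,"dx":0,"dy":0,"dz":0,"rx":0,"ry":0,"rz":0},{"grip":1,"dx":0,"dy":0,"dz":2.5,"rx":0,"ry":0,"rz":0},{"grip":1,"dx":0,"dy":0,"dz":3.5,"rx":0,"ry":0,"rz":0},{"grip":1,"dx":0,"dy":0,"dz":3.5,"rx":0,"ry":0,"rz":0}]' 35
python3 -m pendant '[{"grip":1,"dx":0,"dy":0,"dz":0,"rx":0,"ry":0,"rz":0.08},{"grip":1,"dx":0,"dy":-0.1,"dz":0,"rx":0,"ry":0,"rz":0.14},{"grip":1,"dx":0,"dy":-0.1,"dz":0,"rx":0,"ry":0,"rz":0.14},{"grip":1,"dx":0,"dy":-0.1,"dz":0,"rx":0,"ry":0,"rz":0.14},{"grip":1,"dx":0,"dy":-0.1,"dz":0,"rx":0,"ry":0,"rz":0.14}]' 35
python3 -c "
from h import *
st()"
```

```text
clock: 14.55
position: [0.5177, -0.0854, 0.1173]
orientation: [-0.193, -0.679, -0.194, 0.681]
contact_force: [1.2, 0.1, -5.1]
grip_width: 0.0163
clock: 15.05
position: [0.5181, -0.0895, 0.1165]
orientation: [-0.399, -0.583, -0.4, 0.584]
contact_force: [0.4, -0.0, -4.5]
grip_width: 0.0167
t 15.05 pos [ 0.5181 -0.0895  0.1165] toolx [-0.002  0.    -1.   ] jawyaw -0.3693 F [ 0.4 -0.  -4.5] w 0.0167 j [-0.3   0.39  1.8  -0.    0.96  0.07]
```

```bash
python3 -m pendant '[{"grip":1,"dx":0,"dy":-0.1,"dz":0,"rx":0,"ry":0,"rz":0.14},{"grip":1,"dx":0,"dy":0,"dz":0,"rx":0,"ry":0,"rz":0.14},{"grip":1,"dx":0,"dy":0,"dz":0,"rx":0,"ry":0,"rz":0.14},{"grip":1,"dx":0,"dy":0,"dz":0,"rx":0,"ry":0,"rz":0.14},{"grip":1,"dx":0,"dy":0,"dz":0,"rx":0,"ry":0,"rz":0.14}]' 35
python3 -m pendant '[{"grip":1,"dx":0,"dy":0,"dz":0,"rx":0,"ry":0,"rz":0.14},{"grip":1,"dx":0,"dy":0,"dz":0,"rx":0,"ry":0,"rz":0.14},{"grip":1,"dx":0,"dy":0,"dz":0,"rx":0,"ry":0,"rz":0.14},{"grip":1,"dx":0,"dy":0,"dz":0,"rx":0,"ry":0,"rz":0.14},{"grip":1,"dx":0,"dy":0,"dz":0,"rx":0,"ry":0,"rz":0.022}]' 35
python3 -c "
from h import *
p=eyes.read_camera('side');f=p['frame']
st()
cv2.imwrite(f'pics/x_side.png',cv2.resize(f[180:330,220:380],None,fx=5,fy=4,interpolation=cv2.INTER_CUBIC))
p=eyes.read_camera('top');f=p['frame']
cv2.imwrite(f'pics/x_top.png',cv2.resize(f[190:330,270:440],None,fx=4,fy=4,interpolation=cv2.INTER_CUBIC))
"
```

```text
clock: 15.55
position: [0.5181, -0.0905, 0.1165]
orientation: [0.575, 0.411, 0.576, -0.411]
contact_force: [-0.2, 0.9, -5.0]
grip_width: 0.0166
clock: 16.05
position: [0.5182, -0.0905, 0.1166]
orientation: [0.668, 0.23, 0.669, -0.23]
contact_force: [0.2, -0.1, -4.5]
grip_width: 0.0164
t 16.1 pos [ 0.5183 -0.0905  0.1167] toolx [-0.001  0.    -1.   ] jawyaw 0.9067 F [ 0.5  0.2 -4.9] w 0.0164 j [-0.3   0.39  1.8  -0.    0.96 -1.21]
```

View pics/x_side.png

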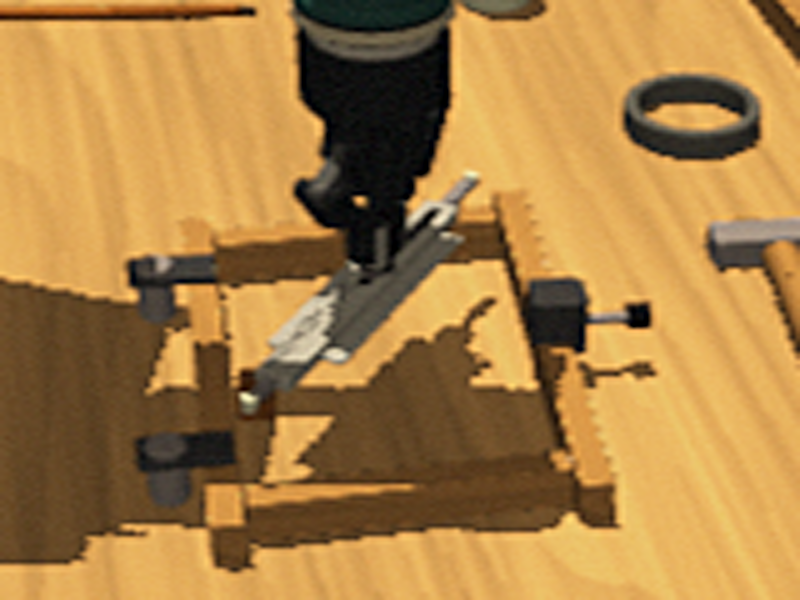

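View pics/x_top.png

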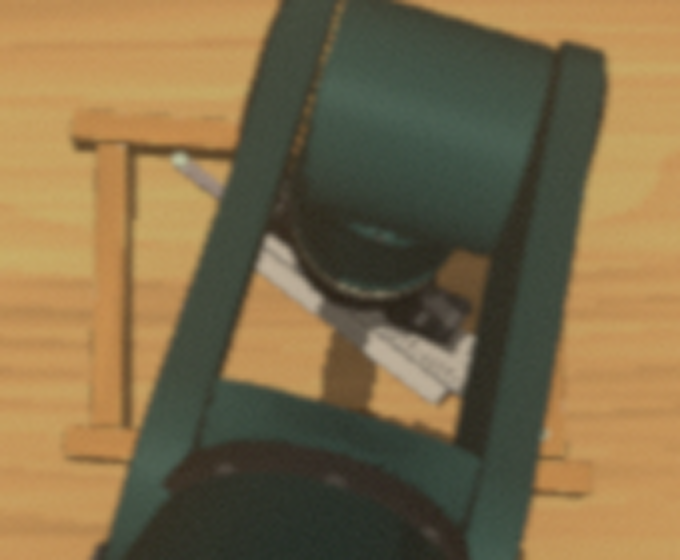

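```bash
python3 -c "
from h import *
import pickle
P=pickle.load(open('P0.pkl','rb'))
T,S=P['top'],P['side']
h=tri(T,(406.2,298.6),S,(269.6,280.5));t=tri(T,(314.4,229.4),S,(314.4,224.2));print(h,t)
for p,a,b in ((T,(406.2,298.6),(314.4,229.4)),(S,(269.6,280.5),(314.4,224.2))):
  h=atz(p,a,.107);t=atz(p,b,.107);d=t-h;print(h,t,np.linalg.norm(d),np.arctan2(d[1],d[0]))
"
```

```text
(array([ 0.43423349, -0.20180776,  0.10309336]), np.float64(0.003333531630446265)) (array([ 5.90011801e-01, -4.72507205e-04,  1.01982794e-01]), np.float64(0.0023064312997492617))
[ 0.43221511 -0.20110647  0.107     ] [ 5.87733646e-01 -4.11086143e-04  1.07000000e-01] 0.25389889982860747 0.911549705022044
[ 0.43551398 -0.20572729  0.107     ] [ 0.58975443 -0.00665163  0.107     ] 0.25183572424103495 0.9116218037316339
```

```bash
python3 -m pendant '[{"grip":1,"dx":0.5,"dy":0.63,"dz":-2,"rx":0,"ry":0,"rz":0},{"grip":1,"dx":0,"dy":0,"dz":-3,"rx":0,"ry":0,"rz":0},{"grip":1,"dx":0,"dy":0,"dz":-2.5,"rx":0,"ry":0,"rz":0},{"grip":1,"dx":0,"dy":0,"dz":-1.2,"rx":0,"ry":0,"rz":0},{"grip":1,"dx":0,"dy":0,"dz":-0.4,"rx":0,"ry":0,"rz":0}]' 35
python3 -m pendant '[{"grip":1,"dx":0,"dy":0,"dz":-0.2,"rx":0,"ry":0,"rz":0},{"grip":1,"dx":0,"dy":0,"dz":-0.1,"rx":0,"ry":0,"rz":0}]' 35
python3 -m pendant '[{"grip":2.1,"dx":0,"dy":0,"dz":0,"rx":0,"ry":0,"rz":0},{"grip":2.1,"dx":0,"dy":0,"dz":0.2,"rx":0,"ry":0,"rz":0},{"grip":2.1,"dx":0,"dy":0,"dz":0,"rx":0,"ry":0,"rz":0}]' 35
python3 -c "
from h import *
p=eyes.read_camera('side');f=p['frame']
st()
cv2.imwrite(f'pics/y_side.png',cv2.resize(f[180:330,220:380],None,fx=5,fy=4,interpolation=cv2.INTER_CUBIC))
"
```

```text
clock: 16.65
position: [0.5229, -0.084, 0.025]
orientation: [0.667, 0.231, 0.669, -0.231]
contact_force: [0.1, -0.2, -5.1]
grip_width: 0.0162
clock: 16.85
position: [0.5243, -0.0844, 0.0241]
orientation: [0.669, 0.231, 0.668, -0.231]
contact_force: [-2.3, 1.3, 4.0]
grip_width: 0.0161
clock: 17.15
position: [0.5251, -0.0847, 0.0264]
orientation: [0.669, 0.23, 0.668, -0.23]
contact_force: [0.3, -0.0, 0.0]
grip_width: 0.0213
t 17.2 pos [ 0.5249 -0.0846  0.0262] toolx [ 0.002 -0.001 -1.   ] jawyaw 0.907 F [ 0.5  0.1 -0.1] w 0.021 j [-0.29  0.54  1.85 -0.    0.75 -1.2 ]
```

View pics/y_side.png

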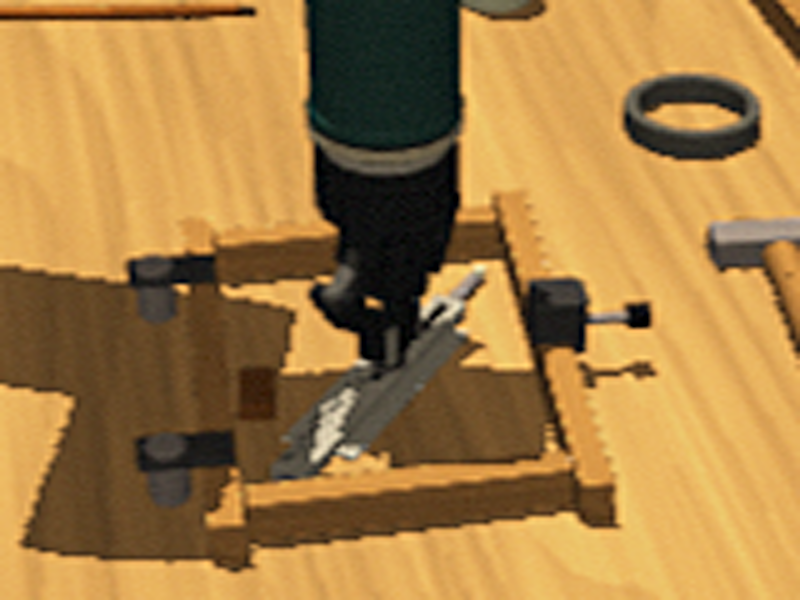

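```bash
python3 -m pendant '[{"grip":2.1,"dx":-0.3,"dy":-0.3,"dz":0,"rx":0,"ry":0,"rz":0},{"grip":2.1,"dx":-0.3,"dy":-0.3,"dz":0,"rx":0,"ry":0,"rz":0},{"grip":2.1,"dx":-0.3,"dy":-0.3,"dz":0,"rx":0,"ry":0,"rz":0},{"grip":2.1,"dx":-0.2,"dy":-0.22,"dz":0,"rx":0,"ry":0,"rz":0},{"grip":2.1,"dx":-0.1,"dy":-0.12,"dz":0,"rx":0,"ry":0,"rz":0}]'
python3 -m pendant '[{"grip":2.1,"dx":-0.1,"dy":-0.1,"dz":0,"rx":0,"ry":0,"rz":0}]'
python3 -m pendant '[{"grip":2.1,"dx":-0.1,"dy":-0.1,"dz":0,"rx":0,"ry":0,"rz":0}]'
```

```text
clock: 17.7
position: [0.5123, -0.0968, 0.0255]
orientation: [0.669, 0.231, 0.668, -0.23]
contact_force: [1.9, 4.6, 1.9]
grip_width: 0.0208
clock: 17.8
position: [0.5114, -0.0978, 0.0255]
orientation: [0.669, 0.231, 0.668, -0.23]
contact_force: [4.3, 3.9, 2.7]
grip_width: 0.0211
clock: 17.9
position: [0.5105, -0.0987, 0.0255]
orientation: [0.669, 0.231, 0.668, -0.23]
contact_force: [3.3, 4.4, 3.1]
grip_width: 0.0212
```

```bash
python3 -m pendant '[{"grip":2.1,"dx":-0.07,"dy":-0.08,"dz":0,"rx":0,"ry":0,"rz":0}]'
python3 -m pendant '[{"grip":2.1,"dx":-0.07,"dy":-0.08,"dz":0,"rx":0,"ry":0,"rz":0}]'
python3 -m pendant '[{"grip":2.1,"dx":-0.07,"dy":-0.08,"dz":0,"rx":0,"ry":0,"rz":0}]'
python3 -c "
from h import *
p=eyes.read_camera('side');f=p['frame']
st()
cv2.imwrite(f'pics/z_side.png',cv2.resize(f[225:325,250:350],None,fx=7.5,fy=6,interpolation=cv2.INTER_CUBIC))
"
```

```text
clock: 18.0
position: [0.5098, -0.0995, 0.0255]
orientation: [0.669, 0.231, 0.668, -0.23]
contact_force: [3.8, 4.2, 2.7]
grip_width: 0.021
clock: 18.1
position: [0.5093, -0.1001, 0.0255]
orientation: [0.669, 0.231, 0.668, -0.23]
contact_force: [4.5, 6.3, 3.0]
grip_width: 0.0208
clock: 18.2
position: [0.5091, -0.1004, 0.0256]
orientation: [0.669, 0.231, 0.668, -0.23]
contact_force: [6.6, 11.0, 1.7]
grip_width: 0.0208
t 18.25 pos [ 0.5091 -0.1003  0.0255] toolx [ 0.002  0.001 -1.   ] jawyaw 0.9059 F [5.9 8.4 1.4] w 0.0212 j [-0.33  0.53  1.88  0.    0.73 -1.24]
```

View pics/z_side.png

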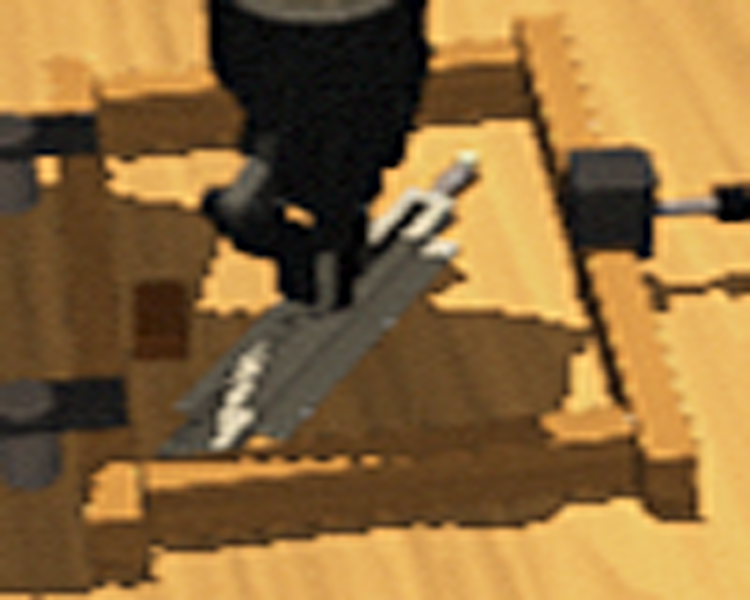

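```bash
python3 -m pendant '[{"grip":2.1,"dx":-0.1,"dy":0.12,"dz":0,"rx":0,"ry":0,"rz":0},{"grip":2.1,"dx":-0.05,"dy":0,"dz":0,"rx":0,"ry":0,"rz":0}]'
python3 -c "
from h import *
import pickle
P=pickle.load(open('P0.pkl','rb'))
for z in (.008,.012,.016): print(atz(P['side'],(312.4,251.7),z))
st()
"
python3 -m pendant '[{"grip":2.1,"dx":-0.05,"dy":0,"dz":0,"rx":0,"ry":0,"rz":0}]'
```

```text
clock: 18.45
position: [0.5083, -0.0997, 0.0256]
orientation: [0.67, 0.231, 0.667, -0.23]
contact_force: [6.7, 6.9, -0.0]
grip_width: 0.0211
[ 0.58466134 -0.00819064  0.008     ]
[ 0.58364987 -0.01275863  0.012     ]
[ 0.5826384  -0.01732663  0.016     ]
t 18.45 pos [ 0.5083 -0.0997  0.0256] toolx [ 0.004 -0.    -1.   ] jawyaw 0.9064 F [ 6.7  6.9 -0. ] w 0.0211 j [-0.33  0.52  1.89  0.    0.73 -1.24]
clock: 18.55
position: [0.508, -0.0996, 0.0256]
orientation: [0.67, 0.231, 0.667, -0.23]
contact_force: [6.9, 7.9, -0.1]
grip_width: 0.021
```

```bash
python3 -m pendant '[{"grip":2.1,"dx":0.05,"dy":-0.15,"dz":0,"rx":0,"ry":0,"rz":0}]'
python3 -m pendant '[{"grip":2.1,"dx":0.0,"dy":-0.05,"dz":0,"rx":0,"ry":0,"rz":0}]'
python3 -m pendant '[{"grip":2.1,"dx":0.05,"dy":0.1,"dz":0,"rx":0,"ry":0,"rz":0},{"grip":2.1,"dx":0.25,"dy":0.32,"dz":0,"rx":0,"ry":0,"rz":0},{"grip":2.1,"dx":0.4,"dy":0.5,"dz":0,"rx":0,"ry":0,"rz":0},{"grip":2.1,"dx":0.4,"dy":0.5,"dz":0,"rx":0,"ry":0,"rz":0},{"grip":2.1,"dx":0.4,"dy":0.5,"dz":0,"rx":0,"ry":0,"rz":0}]'
python3 -m pendant '[{"grip":2.1,"dx":0.35,"dy":0.45,"dz":0,"rx":0,"ry":0,"rz":0},{"grip":2.1,"dx":0.35,"dy":0.45,"dz":0,"rx":0,"ry":0,"rz":0},{"grip":2.1,"dx":0.2,"dy":0.25,"dz":0,"rx":0,"ry":0,"rz":0},{"grip":2.1,"dx":0,"dy":0,"dz":0,"rx":0,"ry":0,"rz":0}]'
python3 -c "
from h import *
p=eyes.read_camera('side');f=p['frame']
st()
cv2.imwrite(f'pics/a1_side.png',cv2.resize(f[225:325,250:350],None,fx=7.5,fy=6,interpolation=cv2.INTER_CUBIC))
"
```

```text
clock: 18.65
position: [0.5081, -0.1, 0.0255]
orientation: [0.669, 0.232, 0.667, -0.23]
contact_force: [8.6, 14.6, 2.6]
grip_width: 0.0211
clock: 18.75
position: [0.5086, -0.1004, 0.0256]
orientation: [0.669, 0.232, 0.667, -0.23]
contact_force: [10.9, 14.2, 0.6]
grip_width: 0.0212
clock: 19.25
position: [0.5206, -0.0822, 0.0249]
orientation: [0.668, 0.23, 0.669, -0.231]
contact_force: [-0.7, -0.2, 0.6]
grip_width: 0.0213
clock: 19.65
position: [0.5309, -0.0708, 0.0253]
orientation: [0.669, 0.23, 0.668, -0.23]
contact_force: [0.4, 0.4, 0.2]
grip_width: 0.021
t 19.7 pos [ 0.5307 -0.071   0.0253] toolx [ 0.001 -0.    -1.   ] jawyaw 0.9074 F [-0.6 -0.6  0.9] w 0.021 j [-0.26  0.54  1.84 -0.    0.76 -1.17]
```

View pics/a1_side.png

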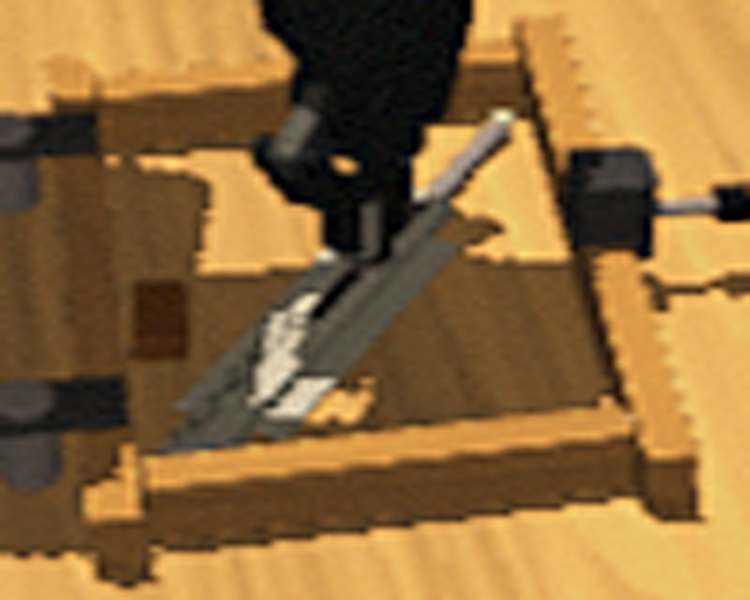

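```bash
python3 -m pendant '[{"grip":2.1,"dx":0.19,"dy":0.23,"dz":0,"rx":0,"ry":0,"rz":0},{"grip":2.1,"dx":0.19,"dy":0.23,"dz":0,"rx":0,"ry":0,"rz":0},{"grip":2.1,"dx":0.12,"dy":0.16,"dz":0,"rx":0,"ry":0,"rz":0},{"grip":2.1,"dx":0.06,"dy":0.08,"dz":0,"rx":0,"ry":0,"rz":0}]'
python3 -m pendant '[{"grip":2.1,"dx":0.06,"dy":0.08,"dz":0,"rx":0,"ry":0,"rz":0}]'
python3 -m pendant '[{"grip":2.1,"dx":0.06,"dy":0.08,"dz":0,"rx":0,"ry":0,"rz":0}]'
```

```text
clock: 20.1
position: [0.536, -0.064, 0.0253]
orientation: [0.669, 0.23, 0.669, -0.23]
contact_force: [-0.8, -0.3, 0.0]
grip_width: 0.0212
clock: 20.2
position: [0.5366, -0.0633, 0.0253]
orientation: [0.669, 0.23, 0.669, -0.23]
contact_force: [-0.4, -0.2, -0.9]
grip_width: 0.0212
clock: 20.3
position: [0.5371, -0.0626, 0.0253]
orientation: [0.669, 0.23, 0.669, -0.23]
contact_force: [0.1, -1.2, 0.4]
grip_width: 0.0208
```

```bash
python3 -m pendant '[{"grip":2.1,"dx":0.06,"dy":0.08,"dz":0,"rx":0,"ry":0,"rz":0},{"grip":2.1,"dx":0.06,"dy":0.08,"dz":0,"rx":0,"ry":0,"rz":0}]'
python3 -m pendant '[{"grip":2.1,"dx":0.06,"dy":0.08,"dz":0,"rx":0,"ry":0,"rz":0},{"grip":2.1,"dx":0.06,"dy":0.08,"dz":0,"rx":0,"ry":0,"rz":0}]'
python3 -m pendant '[{"grip":2.1,"dx":0.06,"dy":0.08,"dz":0,"rx":0,"ry":0,"rz":0}]'
python3 -c "
from h import *
p=eyes.read_camera('side');f=p['frame']
st()
cv2.imwrite(f'pics/a2_side.png',cv2.resize(f[225:325,250:350],None,fx=7.5,fy=6,interpolation=cv2.INTER_CUBIC))
"
```

```text
clock: 20.5
position: [0.5384, -0.061, 0.0253]
orientation: [0.669, 0.23, 0.668, -0.23]
contact_force: [0.0, -0.8, -0.2]
grip_width: 0.0209
clock: 20.7
position: [0.5391, -0.06, 0.0253]
orientation: [0.668, 0.23, 0.669, -0.231]
contact_force: [-3.3, -6.5, 1.1]
grip_width: 0.0214
clock: 20.8
position: [0.5393, -0.0597, 0.0252]
orientation: [0.668, 0.229, 0.669, -0.231]
contact_force: [-4.2, -10.7, 2.0]
grip_width: 0.0209
t 20.85 pos [ 0.5392 -0.0598  0.0252] toolx [-0.002 -0.002 -1.   ] jawyaw 0.9083 F [-2.3 -7.8  1.5] w 0.0211 j [-0.24  0.55  1.83 -0.    0.77 -1.14]
```

View pics/a2_side.png

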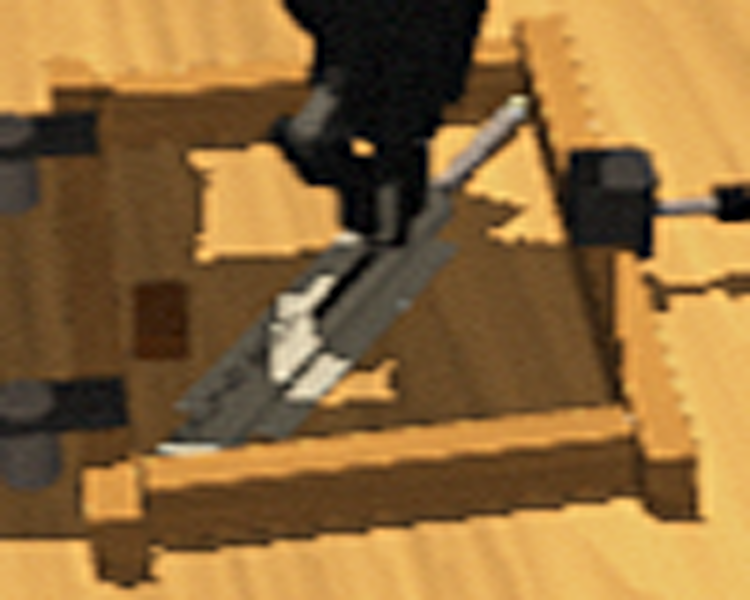

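```bash
python3 -m pendant '[{"grip":2.1,"dx":0.1,"dy":-0.08,"dz":0,"rx":0,"ry":0,"rz":0}]'
python3 -m pendant '[{"grip":2.1,"dx":0.1,"dy":0,"dz":0,"rx":0,"ry":0,"rz":0}]'
python3 -m pendant '[{"grip":2.1,"dx":0.07,"dy":0,"dz":0,"rx":0,"ry":0,"rz":0}]'
```

```text
clock: 20.95
position: [0.5393, -0.06, 0.0251]
orientation: [0.668, 0.229, 0.67, -0.231]
contact_force: [-6.4, -3.7, 4.9]
grip_width: 0.021
clock: 21.05
position: [0.5394, -0.0599, 0.0251]
orientation: [0.667, 0.229, 0.67, -0.231]
contact_force: [-8.1, -5.3, 7.3]
grip_width: 0.0211
clock: 21.15
position: [0.5395, -0.0599, 0.025]
orientation: [0.667, 0.229, 0.671, -0.231]
contact_force: [-9.1, -6.5, 7.3]
grip_width: 0.021
```

```bash
python3 -m pendant '[{"grip":2.1,"dx":-0.08,"dy":0.03,"dz":0,"rx":0,"ry":0,"rz":0},{"grip":2.1,"dx":0,"dy":0,"dz":0,"rx":0,"ry":0,"rz":0},{"grip":2.1,"dx":0,"dy":0,"dz":0,"rx":0,"ry":0,"rz":0}]'
python3 -c "
from h import *
p=eyes.read_camera('side');f=p['frame']
st()
q=np.load('frame.npy');c,n=np.cos(q[2]),np.sin(q[2]);R=np.array([[c,-n],[n,c]])
for s in (0,.008,.011,.013): print(s,((proj(p,[*(q[:2]+R@np.array((.166,.116+s))),.012])-[250,225])*[7.5,6]).round())
cv2.imwrite(f'pics/a3_side.png',cv2.resize(f[225:325,250:350],None,fx=7.5,fy=6,interpolation=cv2.INTER_CUBIC))
p=eyes.read_camera('top');f=p['frame']
cv2.imwrite(f'pics/a3_top.png',cv2.resize(f[190:330,270:440],None,fx=4,fy=4,interpolation=cv2.INTER_CUBIC))
"
```

```text
clock: 21.45
position: [0.5395, -0.0598, 0.0251]
orientation: [0.667, 0.229, 0.67, -0.231]
contact_force: [-6.7, -6.1, 4.2]
grip_width: 0.0211
t 21.5 pos [ 0.5395 -0.0598  0.0251] toolx [-0.005 -0.001 -1.   ] jawyaw 0.908 F [-6.6 -6.7  4.9] w 0.0213 j [-0.24  0.55  1.82 -0.    0.77 -1.14]
0 [[514. 116.]]
0.008 [[511. 106.]]
0.011 [[510. 102.]]
0.013 [[509. 100.]]
```

View pics/a3_side.png

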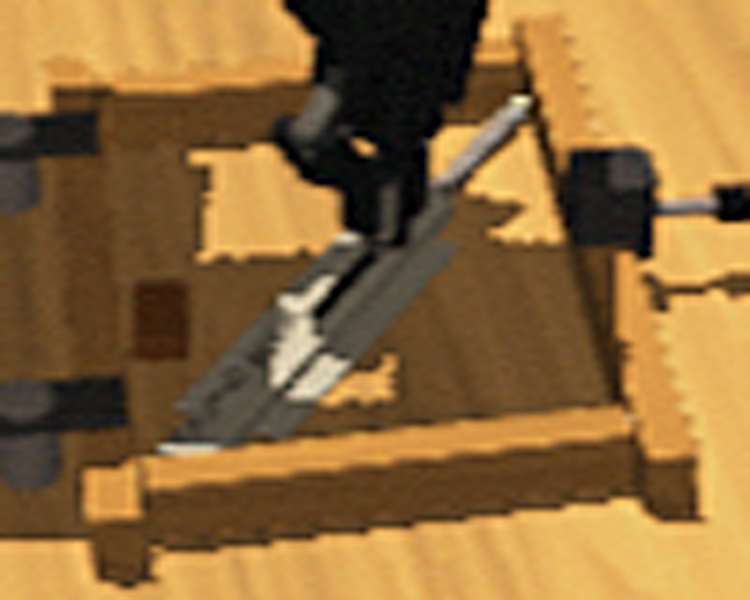

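View pics/a3_top.png

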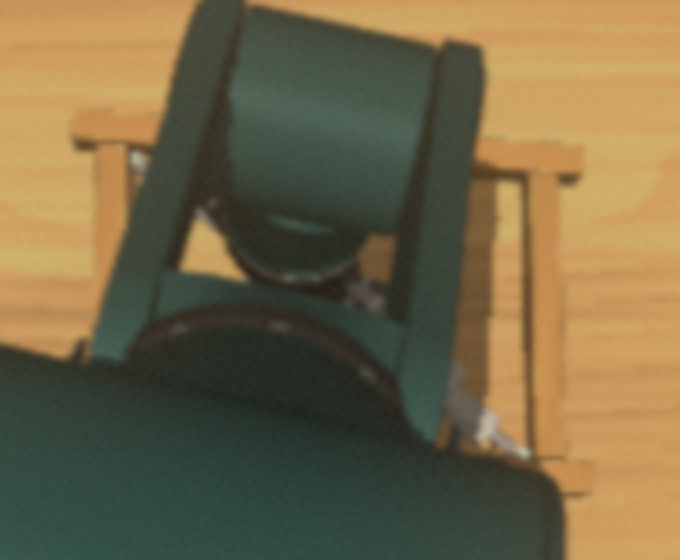

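```bash
python3 -c "
from h import *
import pickle
P=pickle.load(open('P0.pkl','rb'))
h=atz(P['top'],(270+525/4-.4,190+455/4-.4),.012);t=atz(P['top'],(270+138/4-.4,190+160/4-.4),.012);print(h,t,np.linalg.norm(t-h))"
python3 -m pendant '[{"grip":2.1,"dx":-0.3,"dy":-0.4,"dz":0,"rx":0,"ry":0,"rz":0},{"grip":2.1,"dx":-0.4,"dy":-0.5,"dz":0,"rx":0,"ry":0,"rz":0},{"grip":2.1,"dx":-0.5,"dy":-0.63,"dz":0,"rx":0,"ry":0,"rz":0},{"grip":2.1,"dx":-0.5,"dy":-0.63,"dz":0,"rx":0,"ry":0,"rz":0},{"grip":2.1,"dx":-0.4,"dy":-0.5,"dz":0,"rx":0,"ry":0,"rz":0}]'
python3 -m pendant '[{"grip":2.5,"dx":0.14,"dy":0.18,"dz":0,"rx":0,"ry":0,"rz":0},{"grip":5,"dx":0,"dy":0,"dz":0.3,"rx":0,"ry":0,"rz":0},{"grip":5,"dx":0,"dy":0,"dz":1,"rx":0,"ry":0,"rz":0},{"grip":5,"dx":0,"dy":0,"dz":4,"rx":0,"ry":0,"rz":0},{"grip":5,"dx":0,"dy":0,"dz":4,"rx":0,"ry":0,"rz":0}]'
python3 -c "
from h import *
st()"
```

```text
[ 0.42946104 -0.20408549  0.012     ] [0.60810366 0.02457285 0.012     ] 0.29016861414562445
clock: 22.05
position: [0.5209, -0.0864, 0.0253]
orientation: [0.669, 0.23, 0.668, -0.231]
contact_force: [1.0, -0.4, 0.0]
grip_width: 0.0211
clock: 22.55
position: [0.5216, -0.0834, 0.1192]
orientation: [0.668, 0.23, 0.669, -0.23]
contact_force: [0.9, -1.1, 0.7]
grip_width: 0.0502
t 22.55 pos [ 0.5216 -0.0834  0.1192] toolx [-0.002  0.001 -1.   ] jawyaw 0.9074 F [ 0.9 -1.1  0.7] w 0.0502 j [-0.29  0.39  1.79 -0.    0.97 -1.2 ]
```

```bash
python3 -m pendant '[{"grip":6,"dx":1.8,"dy":-0.3,"dz":0.5,"rx":0,"ry":0,"rz":0.147},{"grip":6,"dx":2.5,"dy":-0.4,"dz":0,"rx":0,"ry":0,"rz":0.147},{"grip":6,"dx":2.5,"dy":-0.4,"dz":0,"rx":0,"ry":0,"rz":0.147},{"grip":6,"dx":2.3,"dy":-0.3,"dz":0,"rx":0,"ry":0,"rz":0.147},{"grip":6,"dx":0,"dy":0,"dz":0,"rx":0,"ry":0,"rz":0}]'
python3 -c "
from h import *
st()
p=eyes.read_camera('side');f=p['frame'];st()
cv2.imwrite(f'pics/b1_side.png',cv2.resize(f[200:310,250:370],None,fx=6,fy=5,interpolation=cv2.INTER_CUBIC))
p=eyes.read_camera('top');f=p['frame']
cv2.imwrite(f'pics/b1_top.png',cv2.resize(f[190:330,270:440],None,fx=4,fy=4,interpolation=cv2.INTER_CUBIC))
"
```

```text
clock: 23.05
position: [0.6172, -0.0984, 0.1246]
orientation: [0.708, 0.025, 0.705, -0.026]
contact_force: [0.1, 0.2, 0.4]
grip_width: 0.0601
t 23.05 pos [ 0.6172 -0.0984  0.1246] toolx [ 0.005 -0.001 -1.   ] jawyaw 1.4982 F [0.1 0.2 0.4] w 0.0601 j [-0.27  0.5   1.57  0.    1.07 -1.77]
t 23.1 pos [ 0.6147 -0.0979  0.124 ] toolx [ 0.001 -0.001 -1.   ] jawyaw 1.494 F [-0.6  0.6 -0.3] w 0.0603 j [-0.27  0.5   1.57 -0.    1.07 -1.76]
```

View pics/b1_side.png

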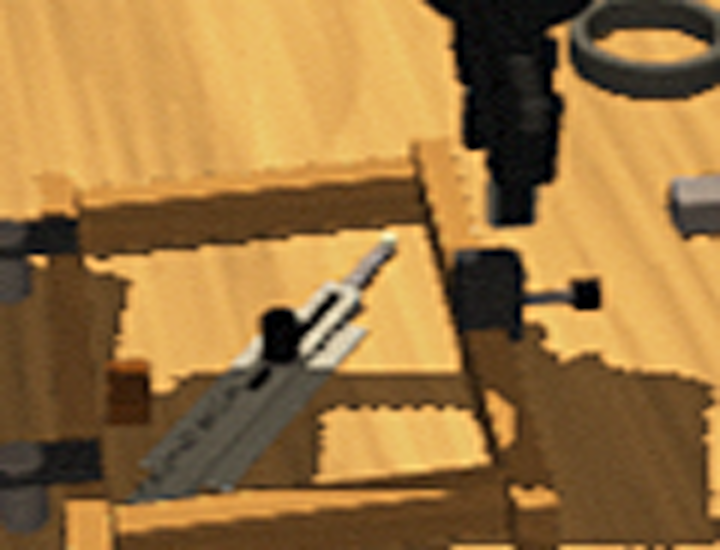

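View pics/b1_top.png

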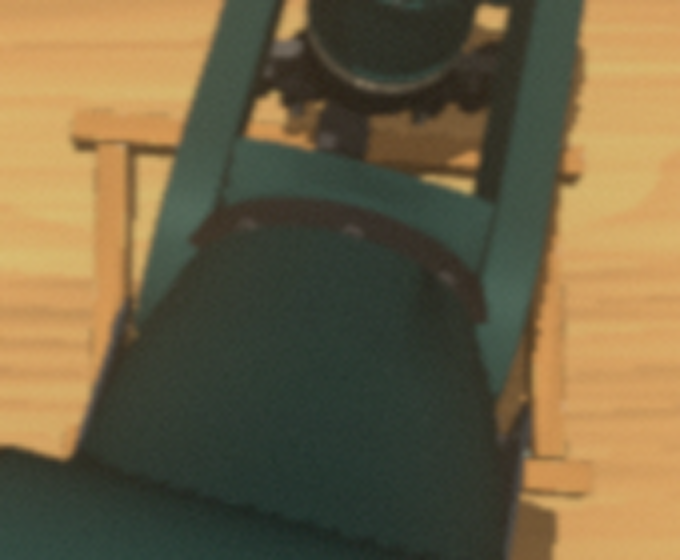

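```bash
python3 -m pendant '[{"grip":6,"dx":0,"dy":0,"dz":-3,"rx":0,"ry":0,"rz":0},{"grip":6,"dx":0,"dy":0,"dz":-3,"rx":0,"ry":0,"rz":0},{"grip":6,"dx":0,"dy":0,"dz":-1.2,"rx":0,"ry":0,"rz":0},{"grip":3.4,"dx":0,"dy":0,"dz":0,"rx":0,"ry":0,"rz":0},{"grip":3.4,"dx":0,"dy":0,"dz":0,"rx":0,"ry":0,"rz":0}]' 30
python3 -c "
from h import *
st()"
python3 -m pendant '[{"grip":2.5,"dx":0,"dy":0,"dz":0,"rx":0,"ry":0,"rz":0},{"grip":2.5,"dx":0,"dy":0,"dz":0,"rx":0,"ry":0,"rz":0},{"grip":2.5,"dx":0,"dy":0,"dz":0,"rx":0,"ry":0,"rz":0}]' 30
python3 -c "
from h import *
st()"
```

```text
clock: 23.65
position: [0.6128, -0.0972, 0.0518]
orientation: [0.706, 0.028, 0.707, -0.027]
contact_force: [-1.3, 8.4, -5.4]
grip_width: 0.0344
t 23.65 pos [ 0.6128 -0.0972  0.0518] toolx [-0.001  0.001 -1.   ] jawyaw 1.4939 F [-1.3  8.4 -5.4] w 0.0344 j [-0.27  0.59  1.63  0.    0.93 -1.76]
clock: 23.95
position: [0.6129, -0.0961, 0.0523]
orientation: [0.706, 0.028, 0.707, -0.026]
contact_force: [-1.1, 6.0, -2.3]
grip_width: 0.0297
t 23.95 pos [ 0.6129 -0.0961  0.0523] toolx [-0.     0.002 -1.   ] jawyaw 1.4942 F [-1.1  6.  -2.3] w 0.0297 j [-0.27  0.59  1.63  0.    0.93 -1.76]
```

```bash
python3 -m pendant '[{"grip":2.5,"dx":-0.02,"dy":-0.3,"dz":0,"rx":0,"ry":0,"rz":0},{"grip":2.5,"dx":-0.02,"dy":-0.3,"dz":0,"rx":0,"ry":0,"rz":0},{"grip":2.5,"dx":-0.02,"dy":-0.2,"dz":0,"rx":0,"ry":0,"rz":0},{"grip":2.5,"dx":0,"dy":0,"dz":0,"rx":0,"ry":0,"rz":0}]' 50
python3 -c "
from h import *
st()"
```

```text
clock: 24.35
position: [0.6124, -0.1029, 0.0524]
orientation: [0.706, 0.029, 0.707, -0.026]
contact_force: [-0.5, 11.0, -1.6]
grip_width: 0.029
t 24.35 pos [ 0.6124 -0.1029  0.0524] toolx [-0.     0.004 -1.   ] jawyaw 1.4937 F [-0.5 11.  -1.6] w 0.029 j [-0.28  0.59  1.63  0.    0.93 -1.78]
```

```bash
python3 -m pendant '[{"grip":2.5,"dx":-0.02,"dy":-0.22,"dz":0,"rx":0,"ry":0,"rz":0},{"grip":2.5,"dx":-0.02,"dy":-0.22,"dz":0,"rx":0,"ry":0,"rz":0},{"grip":2.5,"dx":0,"dy":0,"dz":0,"rx":0,"ry":0,"rz":0},{"grip":2.5,"dx":0,"dy":0,"dz":0,"rx":0,"ry":0,"rz":0}]' 50
python3 -c "
from h import *
st()"
```

```text
clock: 24.75
position: [0.6121, -0.1072, 0.0524]
orientation: [0.706, 0.029, 0.707, -0.026]
contact_force: [-0.5, 10.7, -2.0]
grip_width: 0.0293
t 24.75 pos [ 0.6121 -0.1072  0.0524] toolx [-0.     0.004 -1.   ] jawyaw 1.4938 F [-0.5 10.7 -2. ] w 0.0293 j [-0.29  0.59  1.63  0.    0.93 -1.78]
```

```bash
python3 -m pendant '[{"grip":2.5,"dx":0,"dy":0.25,"dz":0,"rx":0,"ry":0,"rz":0},{"grip":4,"dx":0,"dy":0,"dz":0,"rx":0,"ry":0,"rz":0},{"grip":5.5,"dx":0,"dy":0,"dz":0,"rx":0,"ry":0,"rz":0},{"grip":6,"dx":0,"dy":0,"dz":3,"rx":0,"ry":0,"rz":0},{"grip":6,"dx":0,"dy":0,"dz":4,"rx":0,"ry":0,"rz":0}]'
python3 -m pendant '[{"grip":6,"dx":-2,"dy":3.5,"dz":2,"rx":0,"ry":0,"rz":0},{"grip":6,"dx":-2,"dy":4,"dz":2,"rx":0,"ry":0,"rz":0},{"grip":6,"dx":-2,"dy":4,"dz":0,"rx":0,"ry":0,"rz":0},{"grip":6,"dx":-2,"dy":4,"dz":0,"rx":0,"ry":0,"rz":0},{"grip":6,"dx":-2,"dy":4,"dz":0,"rx":0,"ry":0,"rz":0}]'
python3 -m pendant '[{"grip":6,"dx":-2,"dy":4,"dz":0,"rx":0,"ry":0,"rz":0},{"grip":6,"dx":-2,"dy":4,"dz":0,"rx":0,"ry":0,"rz":0},{"grip":6,"dx":-2,"dy":4,"dz":0,"rx":0,"ry":0,"rz":0},{"grip":6,"dx":0,"dy":4,"dz":0,"rx":0,"ry":0,"rz":0},{"grip":6,"dx":0,"dy":4,"dz":0,"rx":0,"ry":0,"rz":0}]'
python3 -c "
from h import *
import pickle
st()
P={n:eyes.read_camera(n) for n in('side','top')};pickle.dump(P,open('P1.pkl','wb'))
f=P['top']['frame'];cv2.imwrite('pics/top1.png',f)
def z(x0,y0,n): return cv2.resize(f[y0:y0+27,x0:x0+38],None,fx=10,fy=10,interpolation=cv2.INTER_CUBIC)
cv2.imwrite('pics/cc.png',np.vstack([np.hstack([z(285,212,0),z(390,217,0)]),np.hstack([z(285,285,0),z(385,290,0)])]))
"
```

```text
clock: 25.25
position: [0.6112, -0.1078, 0.1207]
orientation: [0.705, 0.027, 0.708, -0.027]
contact_force: [0.8, -0.6, 0.8]
grip_width: 0.0599
clock: 25.75
position: [0.5125, 0.0882, 0.1625]
orientation: [0.708, 0.027, 0.706, -0.027]
contact_force: [-0.2, 0.1, 0.4]
grip_width: 0.0598
clock: 26.25
position: [0.4524, 0.2889, 0.1624]
orientation: [0.707, 0.027, 0.706, -0.027]
contact_force: [1.1, -0.5, 0.3]
grip_width: 0.0601
t 26.25 pos [0.4524 0.2889 0.1624] toolx [ 0.002  0.001 -1.   ] jawyaw 1.4949 F [ 1.1 -0.5  0.3] w 0.0601 j [ 0.44  0.34  1.73 -0.    1.07 -1.05]
```

View pics/top1.png

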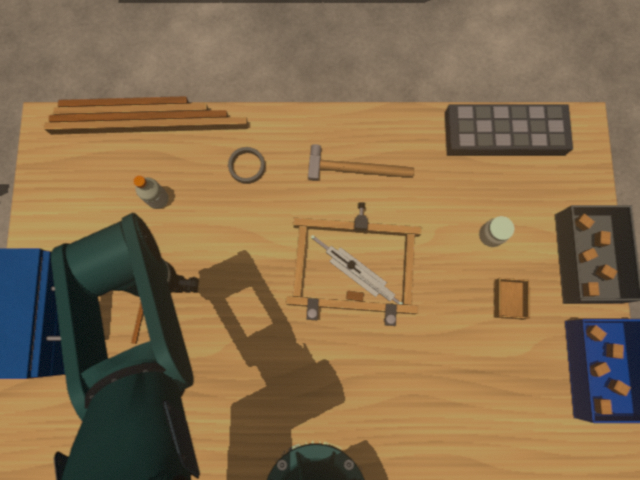

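View pics/cc.png

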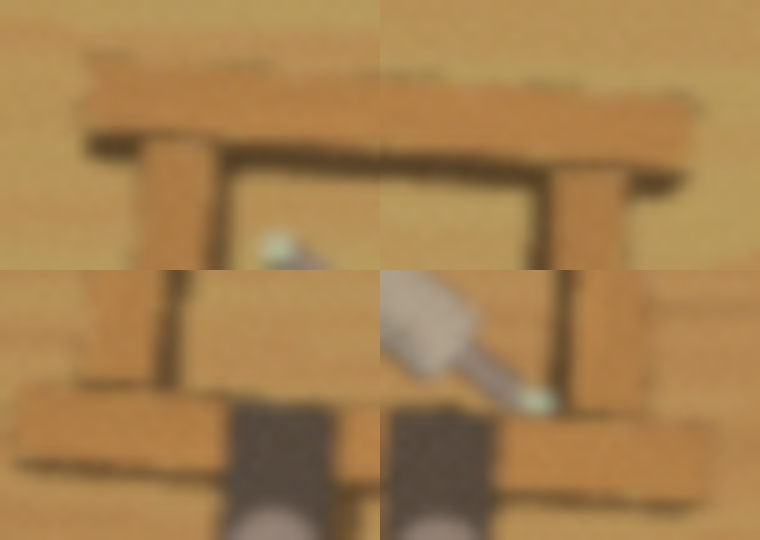

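```bash
python3 - <<'E'
from h import *
import pickle
from scipy.optimize import least_squares
p=pickle.load(open('P1.pkl','rb'))['top']
m={'NL':(160,115,285,285),'NR':(192,142,385,290),'FL':(217,140,285,212),'FR':(172,165,390,217)}
W={k:atz(p,((a+.5)/10-.5+x,(b+.5)/10-.5+y),.036) for k,(a,b,x,y) in m.items()}
for k in W:print(k,W[k].round(4))
def mod(q):
    x,y,t,s=q;c,n=np.cos(t),np.sin(t);R=np.array([[c,-n],[n,c]])
    return {k:np.array([x,y])+R@np.array(v) for k,v in {'NL':(0,.12),'NR':(0,-.12),'FL':(.17,.12+s),'FR':(.17,-.12+s)}.items()}
r=least_squares(lambda q:np.concatenate([mod(q)[k]-W[k][:2] for k in W]),[.44,-.09,0,0])
print(r.x.round(4),r.fun.round(4))
p0=pickle.load(open('P0.pkl','rb'))['top']
for P in (p0,p):
    for l,z in (('clamp_top',.072),):
        q=eyes.pinpoint(p,l) if P is p and False else None
E
```

```text
NL [0.445  0.0321 0.036 ]
NR [ 0.4266 -0.207   0.036 ]
FL [0.6127 0.019  0.036 ]
FR [ 0.594 -0.22   0.036]
[ 0.4348 -0.0874 -0.0776 -0.    ] [-0.0009  0.0002 -0.0011 -0.      0.0009  0.0001  0.0011 -0.0002]
```

```bash
python3 -c "
from h import *
from station import sign_off
st();print(sign_off())"
```

```text
t 26.35 pos [0.4537 0.2919 0.1626] toolx [ 0.004  0.003 -1.   ] jawyaw 1.4983 F [ 0.6 -0.2 -0.1] w 0.0597 j [ 0.44  0.34  1.73  0.    1.07 -1.06]
the job is handed in; nothing more can be done
None
```

I measured both diagonals with the slide rule, found the frame out of square, and shifted the far board back. I handed the job in at 26 s, and it reported no verdict.

- **First diagonal (heel near left, toe far right):** the tongue reading was about 29 mm. The right board hid the toe pin from the cameras. I judged it home because it would not move along x or y when pressed, and its calculated position was about 2 mm from the expected corner.
- **Second diagonal (heel near right, toe far left):** the reading was about 47 mm by arm position. The top camera gave about 45 mm and showed both pins in their corners.
- **Correction:** the readings meant the far board was about 11 mm too far left, which agreed with an 11 mm estimate from the first picture. I gripped the clamp head and moved the board 11 mm to the right.
- **Final check:** a fit to the frame's corners in the last top picture gave a board offset of 0.0 mm, accurate to about 1–2 mm. I did not measure the diagonals again with the rule after the shift.
- **Forces:** while seating the pins, the measured force was mostly 6–12 N. It rose briefly to about 16 N at the first toe and 18 N at the second heel, which is harder than intended but under the 30 N limit. When I first set the rule down inside the frame, the wrist force peaked at 57 N.
- **End state:** the rule lies in the frame with its heel in the near right corner and the tongue drawn back. The gripper is open and clear of everything. In the last picture the other things on the bench looked unmoved; I did not measure them, and the arm partly hid the pencil.

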